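# Unstack the leftovers onto their fridge trays

## Robot

A 7-joint arm with a two-finger parallel gripper is mounted at the origin on the work surface. World frame = base frame: x ahead of the robot, y to its left, z up, the work surface at z = 0. Lengths are in m, angles in rad, forces in N, time in s.
With the tool pointing down it reaches from about 0.425 to 0.925 m from the base axis. Payload 6.8 kg.
Tool frame: the origin (TCP) lies midway between the tips of the shut fingers; the grasp point (between the pads) lies 19 mm behind it (bot.pinch_z is the distance from the TCP to the grasp point, in m); x points along the fingers, y is the direction in which the jaws open and shut, and the axes are right-handed (so a half turn about x gives the same grasp; the last joint's range is limited). The gripper opens to 85 mm and grips with 20 to 120 N. Pads are 22 mm wide; open, the fingers measure 114 mm over their backs; the gripper's body (76 mm by 85 mm) begins 54 mm behind the grasp point. The pads swing forward as they close: fully open they stand 13 mm farther back than shut.
Start: joints at [1.128, 0.477, 0.022, 1.555, -0.011, 1.109, -0.083], TCP at [0.222, -0.638, 0.231] pointing down, gripper open.
Joint ranges: [-2.96, 2.96], [-0.34, 2.1], [-1.41, 1.46], [0.24, 2.44], [-1.37, 4.51], [0.17, 1.92], [-2.96, 2.96]. Speed limits (rad/s): [2.39, 2.39, 3.14, 3.14, 3.14, 3.14, 3.14].

## Interface

Orientations are given as a unit quaternion [w, x, y, z].
In Python, from station import bot gives the robot as it stands. The module is installed in compiled form; this text tells all that it offers.
- The arm moves only by the tool step_arm, never from a script. Its argument "plan" is a list of rows, each a list of 6 numbers: the shift along the tool's x, y, z in units of 40 mm (1.0 is 40 mm), then the turn, a rotation vector about the tool's x, y, z in units of 360 degrees (1.0 is 360 degrees). In form: [[dx, dy, dz, ax, ay, az], ...]. A call has 1 to 8 rows; each row shifts and turns the commanded pose from where the row before left it, along the tool's axes as they then stand; what a row does not reach is not made up. A row lasts 1/8 s, in which the tool goes at most 62.5 mm and 10.7 degrees, less where a joint would pass 70% of its speed; a pose out of reach is approached as far as the arm can. A call with a number of a shift or a turn outside -1 to 1 is refused whole. A call with a gripper value outside its range is refused whole. "fingers" is the closure, from -1 (fully open) to 1 (shut), set as the call begins (left out, the last holds). The fingers move at their own pace and stop on an object; "force" is the grip in N (left out, the last holds). Time passes only in rows, so rows that do not move let the fingers close. It gives the time, the measured TCP pose, the force and the opening at its end, in the units of the state.
- bot.get_obs(): the state, without advancing time (a new reading comes with each control period).
- bot.read_camera(name): name is "side" or "top" or "wrist"; returns (picture, depth): 400x640x3 uint8, red, green, blue; 400x640 float32, m along the optical axis (not along the pixel's ray), 0 where there is no reading.
- bot.camera_model(name): a dict with "mtx" (3x3 intrinsics, pixels), "origin" and "rotation" of the camera in the world; the wrist camera has in their place "T_tool_cam" (4x4, takes a point from camera to tool coordinates, whose origin is the TCP and whose axes are the tool frame's). Camera axes: x right, y up, looking along -z (the intrinsics and any distortion apply to the point x, -y, -z); pixel columns grow to the right and rows downward; lengths in m; the calibration is good to about 2 mm. The wrist camera is an equidistant fisheye: a pixel r from the principal point sees the ray r / f radians off the axis. A picture is of the moment at which its call begins: read the wrist's pose just before it. camera_model takes no time and is no camera call.
- bot.hand_in(): hands the job in, once; it reports no verdict.
The state is a dict: "t": time; "q": joint angles; "joint_vel": joint speeds; "joint_torque": joint torques, N m; "eef_pos": TCP position; "tool_rot": TCP orientation; "contact_force": force on the tool from outside, world axes, zero at the start; "torque": the same for the moment, N m; "gripper_width": opening from 0.0 (shut) to 1.0 (fully open).
Only numpy, scipy, OpenCV 4.12 (cv2) and the standard library are available. Lean on these libraries where they do the work, as an engineer would, in place of code of your own. Each camera call takes 0.05 s, during which the arm holds its last target.

## Task

The fridge is being tidied and its trays and mats lie out on the worktop: take the stack of three food containers apart and set the round tub in the middle of the big round mat, the short box in the middle of the short tray and the long box in the middle of the long tray, each box lying along its tray between the end lips. The jar now standing on the long tray belongs in the middle of the small round mat. Keep the four upright all the while, leave the eggs and the cream carton where they are, and let go of everything.

Things in the scene. Friction and masses are not known exactly. Their poses are not given: they have to be found in the camera images.
- tub_center (a point): round lidded tub, white plastic with a flat white lid that has a blue rim, 56 mm in diameter and 46 mm high, about 0.16 kg, at the start on top of the stack, standing on the short box's lid. The point is its centre, half-way up; z up
- short_box_center (a point): lidded white plastic food box with a flat white lid that has a blue rim, 90 mm long, 62 mm wide, 42 mm high, about 0.28 kg, at the start in the middle of the stack, lying on the long box's lid and nearly parallel to it. The point is its centre, half-way up; its x axis runs along its length, z up. To be gripped across its 62 mm width; plain flat sides
- long_box_center (a point): lidded white plastic food box with a flat white lid that has a blue rim, 140 mm long, 66 mm wide, 46 mm high, about 0.42 kg, at the start at the bottom of the stack, on the worktop. The point is its centre, half-way up; its x axis runs along its length, z up. To be gripped across its 66 mm width; plain flat sides
- jar_center (a point): amber glass jar with a steel lid, a cylinder 48 mm in diameter and 82 mm high over body and lid alike, about 0.25 kg, at the start standing on the floor of the long tray, up to about 22 mm from its middle. The point is its centre, half-way up; z up
- big_mat: round black rubber fridge mat, 110 mm across and 5 mm thick, flat, fixed to the worktop; origin at the centre of its underside, so its top is 5 mm above the origin. The place for the tub
- small_mat: round black rubber fridge mat, 74 mm across and 5 mm thick, flat, fixed to the worktop; origin at the centre of its underside, so its top is 5 mm above the origin. The place for the jar
- short_tray: aluminium fridge tray, 132 mm long (x axis) by 92 mm wide, with a flat 5 mm thick floor, fixed to the worktop; a lip along each short end only stands 5 mm above the floor, and between the lips there are 118 mm; origin at the centre of its underside. The place for the short box
- long_tray: aluminium fridge tray, 182 mm long (x axis) by 96 mm wide, with a flat 5 mm thick floor, fixed to the worktop; a lip along each short end only stands 5 mm above the floor, and between the lips there are 168 mm; origin at the centre of its underside. The place for the long box, once the jar is off it
- eggs_center (a point): clear egg holder with four brown eggs, 100 x 100 mm, 62 mm high, loose, not to be disturbed; the point is on its middle axis, 30 mm above the worktop
- carton_center (a point): cardboard cream carton with a gable top, 56 x 56 mm, 116 mm high, loose, not to be disturbed; the point is on its middle axis, 58 mm above the worktop
Things that resemble listed ones, but are neither listed nor needed, are in the scene too. Leave any black or yellow look-alike of the short_tray alone.

How it is judged:
By the outcome, as a careful person would: the job done as asked, in the order asked, and still so for the second after the job is handed in, with the robot touching nothing.
It also fails if it takes over 115 s, if anything falls off the work surface, if the arm or the gripper's body presses on something with over 40 N, if the wrist force passes 120 N, or if a joint passes its speed limit or range.

## Working session

There is one attempt and no reset: what is moved stays moved. The work goes in short steps, Python scripts to look and compute and a tool call to move; the robot and the scene stay as the last step left them, time stands still between calls to the robot, and variables do not carry over. Pictures are saved under pics/ and viewed, and the job is handed in when it is done.

Besides the shell and the picture viewer there is one more tool, called after "Request:" as name(argument=value, ...), one argument or row to a line, values as JSON. step_arm: Moves the arm, as the interface text tells. Shifts and turns lie within -1 to 1; 1 stands for 40 mm of shift or 360 degrees of turn. Its arguments: {"type":"object","properties":{"plan":{"type":"array"},"fingers":{"type":"number"},"force":{"type":"number"}},"required":["plan"]}

```bash
mkdir -p pics; ls
python3 - <<'E'
from station import bot
import cv2
o=bot.get_obs(); print(o)
for n in("side","top","wrist"):
    m=bot.camera_model(n); print(n,m)
    p,d=bot.read_camera(n); cv2.imwrite(f"pics/{n}0.png",p[:,:,::-1]); 
    import numpy as np; np.save(f"pics/{n}0.npy",d)
E
```

```text
pics
{'t': 0.0, 'q': array([ 1.1278911 ,  0.47782224,  0.02231988,  1.55643773, -0.01149756,
        1.10926216, -0.08308229]), 'joint_vel': array([-2.59166994e-03, -1.47558796e-03,  4.78098624e-05,  1.37765754e-04,
        1.44488698e-03, -9.31692607e-04,  4.22804065e-04]), 'joint_torque': array([-8.72091405e-04, -5.96447682e+01,  1.60785321e+00, -2.81191099e+01,
        1.26210760e-02,  9.39032121e-03, -1.76193583e-05]), 'eef_pos': array([ 0.22160439, -0.63697764,  0.23031626]), 'tool_rot': array([-0.11722069, -0.69706806, -0.11845864,  0.69736861]), 'contact_force': array([-0.04922542,  0.58932867, -1.04686231]), 'torque': array([-0.00092673,  0.03821313, -0.02119543]), 'gripper_width': 1.000136000508716}
side {'mtx': array([[478.66853568,   0.        , 320.19132356],
       [  0.        , 478.66853568, 195.3626821 ],
       [  0.        ,   0.        ,   1.        ]]), 'origin': array([ 1.26772511, -1.04280018,  0.94302067]), 'rotation': array([0.83714451, 0.45038025, 0.14866894, 0.27247798])}
top {'mtx': array([[404.0281289 ,   0.        , 314.90812582],
       [  0.        , 404.0281289 , 192.35365466],
       [  0.        ,   0.        ,   1.        ]]), 'origin': array([ 0.35565544, -0.00844521,  1.30875814]), 'rotation': array([-0.70016984, -0.0466795 ,  0.03536848,  0.7115703 ])}
wrist {'mtx': array([[309.70691629,   0.        , 318.59345246],
       [  0.        , 309.70691629, 201.15903312],
       [  0.        ,   0.        ,   1.        ]]), 'T_tool_cam': array([[ 9.52983824e-04,  2.56459503e-01, -9.66554507e-01,
        -1.42023294e-01],
       [ 9.99999148e-01, -1.10670223e-03,  6.92313474e-04,
         2.40026286e-07],
       [-8.92137655e-04, -9.66554343e-01, -2.56460339e-01,
        -6.51433589e-02],
       [ 0.00000000e+00,  0.00000000e+00,  0.00000000e+00,
         1.00000000e+00]])}
```

View pics/top0.png

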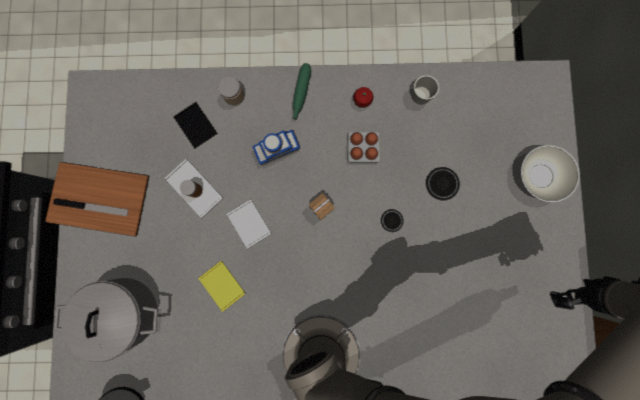

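View pics/side0.png

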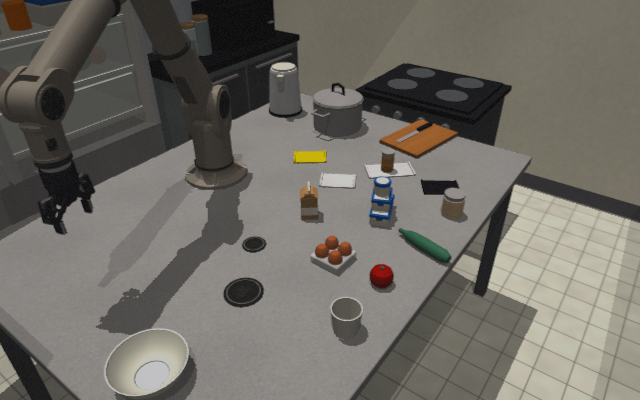

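View pics/wrist0.png

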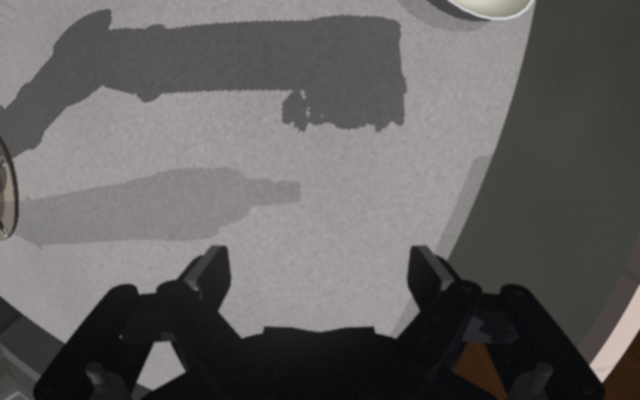

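```bash
cat > h.py <<'E'
import numpy as np, cv2
from scipy.spatial.transform import Rotation as R
from station import bot
def q2R(q): return R.from_quat([q[1],q[2],q[3],q[0]]).as_matrix()
def cam(n):
    m=bot.camera_model(n); return m["mtx"],m["origin"],q2R(m["rotation"])
def cloud(n,d):
    K,o,r=cam(n); v,u=np.mgrid[0:400,0:640]
    x=(u-K[0,2])/K[0,0]*d; y=-(v-K[1,2])/K[1,1]*d
    return np.stack([x,y,-d],-1)@r.T+o
def px2plane(n,u,v,z):
    K,o,r=cam(n); ray=r@np.array([(u-K[0,2])/K[0,0],-(v-K[1,2])/K[1,1],-1.])
    return o+ray*(z-o[2])/ray[2]
def proj(n,P):
    K,o,r=cam(n); c=(np.asarray(P)-o)@r
    return np.stack([K[0,0]*c[...,0]/-c[...,2]+K[0,2], -K[1,1]*c[...,1]/-c[...,2]+K[1,2]],-1)
E
python3 - <<'E'
from h import *
p=cv2.imread("pics/top0.png"); d=np.load("pics/top0.npy")
cv2.imwrite("pics/c1.png",cv2.resize(p[80:260,150:350],None,fx=4,fy=4,interpolation=cv2.INTER_CUBIC)[:,:800][:600])
cv2.imwrite("pics/c2.png",cv2.resize(p[110:260,300:480],None,fx=4,fy=4,interpolation=cv2.INTER_CUBIC))
W=cloud("top",d)
for n,u,v in [("tub",272,143),("shortlid",287,146),("longlid",292,152),("long lid",257,150),("eggs",364,147),("carton",321,206),("small",392,220),("big",443,184),("stray",248,224),("ltray",205,205),("jar",190,187),("table",300,250),("bk",195,125),("ye",221,286)]:
    print(n,W[v,u].round(4))
E
```

```text
tub [0.642  0.1344 0.1372]
shortlid [0.6442 0.0942 0.086 ]
longlid [0.6395 0.0836 0.0201]
long lid [0.6425 0.1936 0.0459]
eggs [ 0.6495 -0.1496  0.0294]
carton [ 0.3557 -0.0084  1.3088]
small [ 0.4145 -0.2363 -0.0024]
big [ 0.528  -0.4041  0.0051]
stray [0.4088 0.2291 0.0036]
ltray [0.4724 0.3687 0.0075]
jar [0.5216 0.3931 0.0858]
table [0.3231 0.0619 0.003 ]
bk [0.7416 0.4083 0.0016]
ye [0.2136 0.3141 0.0048]
```

Run:
```python
from h import *
p=cv2.imread("pics/side0.png")
cv2.imwrite("pics/c3.png",cv2.resize(p[120:280,280:480],None,fx=4,fy=4,interpolation=cv2.INTER_CUBIC)[:600])
```

```text
(no output)
```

View pics/c1.png

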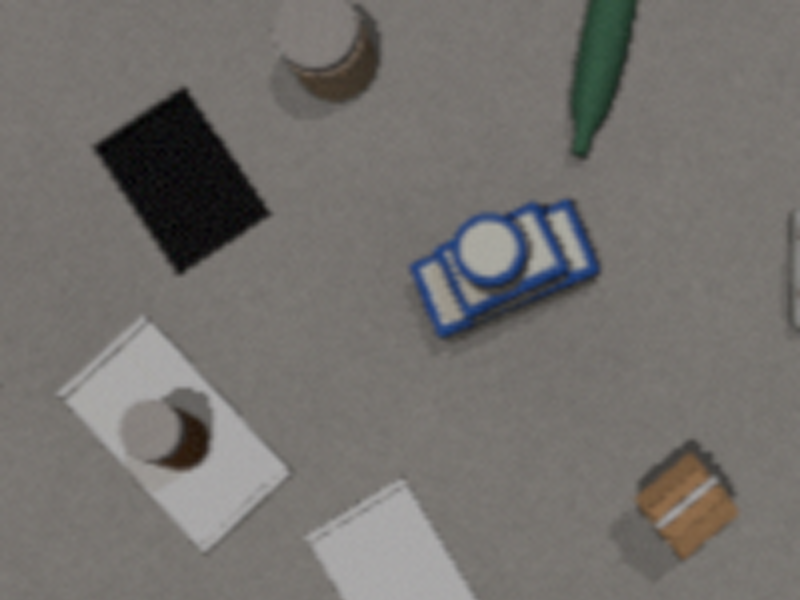

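View pics/c2.png

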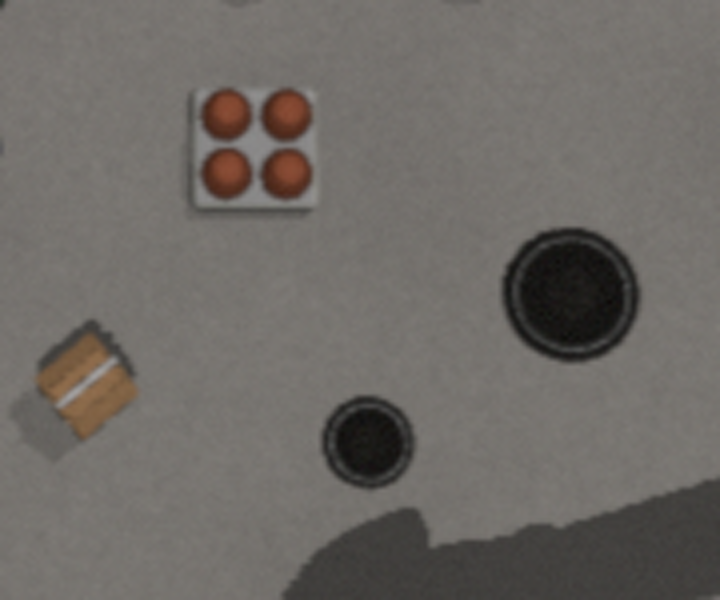

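View pics/c3.png

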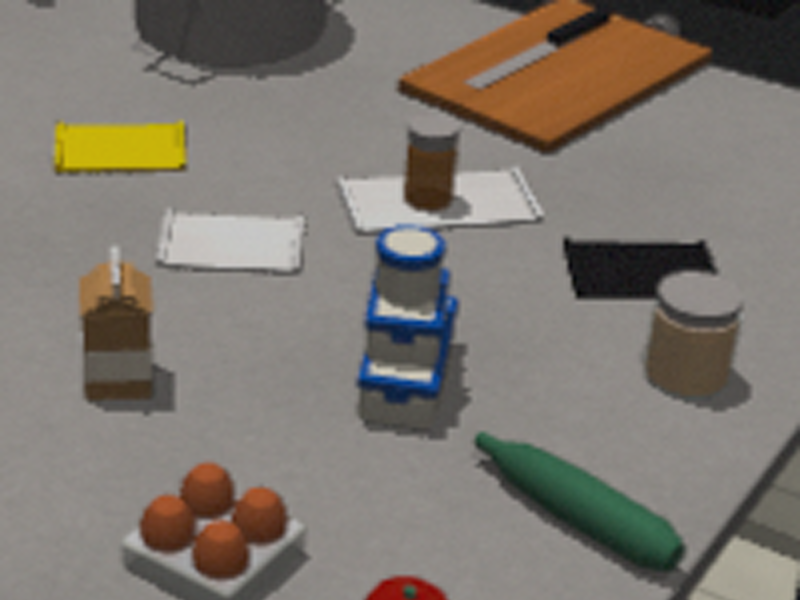

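```bash
cat > seg.py <<'E'
from h import *
def plane_rect(n,mask,z):
    cs,_=cv2.findContours(mask.astype(np.uint8),cv2.RETR_EXTERNAL,cv2.CHAIN_APPROX_NONE)
    c=max(cs,key=cv2.contourArea)[:,0,:]
    P=np.array([px2plane(n,u,v,z)[:2] for u,v in c])
    (cx,cy),(w,h),a=cv2.minAreaRect((P*1000).astype(np.float32))
    if w<h: w,h,a=h,w,a+90
    return np.round([cx,cy,w,h,(a+90)%180-90],1)
def box(mask,u0,v0,u1,v1):
    m=np.zeros_like(mask); m[v0:v1,u0:u1]=mask[v0:v1,u0:u1]; return m
E
python3 - <<'E'
from seg import *
for n,B in (("top",dict(small=(375,205,410,237),big=(420,165,465,203),st=(222,195,275,252),lt=(160,153,226,222))),("side",dict(small=(238,232,270,255),big=(220,275,268,308),st=(315,168,360,192),lt=(360,158,420,180)))):
    p=cv2.imread(f"pics/{n}0.png").astype(int); g=p.mean(2)
    for k in B:
        m=box(g<70 if k in("small","big") else g>(165 if n=="top" else 170),*B[k])
        m=cv2.morphologyEx(m.astype(np.uint8),cv2.MORPH_CLOSE,np.ones((5,5)))
        print(n,k,m.sum(),plane_rect(n,m,0.005))
p=cv2.imread("pics/top0.png").astype(int);print(p[224,230:270].mean(1).astype(int)); print(p[224,180:225].mean(1).astype(int))
p=cv2.imread("pics/side0.png").astype(int);print(p[180,312:362].mean(1).astype(int))
E
```

```text
top small 406 [ 414.3 -233.5   70.9   67.3   -2. ]
top big 886 [ 530.8 -401.8  107.6  106.1  -46.7]
top st 877 [411.2 228.3 111.   83.5  30.8]
top lt 785 [498.4 379.9  87.   85.6 -48.1]
side small 288 [ 420.  -236.9   73.3   69.9  -58.2]
side big 910 [ 536.  -404.   106.6  106.4   36. ]
side st 427 [414.  229.1 131.1  90.6  32.4]
side lt 466 [542.4 403.3 180.2 117.   42.7]
[115 122 143 161 167 167 166 168 169 166 167 167 168 168 169 168 166 167
 170 168 168 168 168 167 166 166 167 168 167 166 168 166 168 167 161 138
 114 114 113 113]
[113 115 113 116 118 117 115 114 113 112 115 116 117 114 115 115 115 116
 113 114 116 114 115 115 118 115 115 117 114 115 113 115 114 113 112 113
 117 116 119 120 118 118 116 118 118]
[136 136 133 134 133 135 134 148 177 184 171 191 192 191 193 193 193 194
 193 195 195 195 196 196 196 197 197 198 196 198 198 197 198 197 197 196
 199 198 197 197 185 168 182 141 136 137 138 139 140 140]
```

```bash
cat > mv.py <<'E'
from h import *
def st():
    o=bot.get_obs(); r=q2R(o["tool_rot"]); y=np.degrees(np.arctan2(r[1,1],r[0,1]))
    return o,o["eef_pos"],r,y
def go(x=None,y=None,z=None,yaw=None):
    """print tool-unit shifts: at current yaw, turn first vs after"""
    o,p,r,yw=st()
    t=np.array([p[i] if v is None else v for i,v in enumerate((x,y,z))])
    print("t%.2f pos %s yaw %.2f q7 %.2f tilt %s F %s w %.3f"%(o["t"],p.round(4),yw,o["q"][6],r[:,0].round(3),o["contact_force"].round(1),o["gripper_width"]))
    # ideal tool with x down
    def T(a):
        a=np.radians(a); X=np.array([0,0,-1.]);Y=np.array([np.cos(a),np.sin(a),0]); return np.stack([X,Y,np.cross(X,Y)],1)
    ya=yw if yaw is None else yaw
    dy=(ya-yw+180)%360-180
    fix=R.from_matrix(r.T@T(ya)).as_rotvec()/(2*np.pi)
    print(" shift now-frame",((T(yw).T@(t-p))/.04).round(3)," after-turn frame",((T(ya).T@(t-p))/.04).round(3)," turn rotvec(units of 360)",fix.round(4),"dyaw",round(dy,2))
E
python3 - <<'E'
from mv import *
from seg import *
go(0.60,0.13,0.30,21)
p=cv2.imread("pics/top0.png").astype(int); g=p.mean(2)
for k,b in dict(small=(375,205,410,237),big=(420,165,465,203)).items():
    print(k,plane_rect("top",box(g<92,*b),.005))
for k,b in dict(st=(222,195,275,252),lt=(160,153,226,222)).items():
    m=cv2.morphologyEx(box(g>140,*b).astype(np.uint8),cv2.MORPH_CLOSE,np.ones((3,3)))
    print(k,plane_rect("top",m,.005))
E
```

```text
t0.15 pos [ 0.2216 -0.6371  0.2305] yaw -70.82 q7 -0.08 tilt [-0.001  0.001 -1.   ] F [-0.7  0.4 -0.3] w 0.998
 shift now-frame [ -1.736 -15.005 -15.236]  after-turn frame [ -1.736  15.703 -14.515]  turn rotvec(units of 360) [-2.55e-01 -2.00e-04  2.00e-04] dyaw 91.82
small [ 412.8 -233.4   74.    73.7   -1.9]
big [ 530.  -401.1  110.3  107.9   89. ]
st [410.5 228.8 130.2  90.6  30.8]
lt [530.3 410.8 180.6  94.6  42.9]
```

Request:
step_arm(
  plan=[
    [-0.2,0,0,-0.028,0,0],
    [-0.2,0,0,-0.028,0,0],
    [-0.2,0,0,-0.028,0,0],
    [-0.2,0,0,-0.028,0,0],
    [-0.2,0,0,-0.028,0,0],
    [-0.2,0,0,-0.028,0,0],
    [-0.2,0,0,-0.028,0,0],
    [-0.2,0,0,-0.028,0,0],
  ],
  fingers=-1,
  force=40,
)

```text
t: 1.15
eef_pos: [0.2216, -0.6373, 0.2951]
tool_rot: [0.542, 0.454, 0.543, -0.454]
contact_force: [0.2, 0.2, 0.1]
gripper_width: 0.998
```

Run:
```python
from mv import *
go(0.48,-0.38,0.30,21)
```

```text
t1.15 pos [ 0.2216 -0.6373  0.2951] yaw 10.15 q7 1.23 tilt [-0.     0.001 -1.   ] F [0.2 0.2 0.1] w 0.998
 shift now-frame [-0.122  7.492 -5.195]  after-turn frame [-0.122  8.337 -3.691]  turn rotvec(units of 360) [-0.0301 -0.0001  0.    ] dyaw 10.85
```

Request:
step_arm(
  plan=[
    [0,0,0,-0.015,0,0],
    [0,0,0,-0.015,0,0],
    [0,1,-0.44,0,0,0],
    [0,1,-0.44,0,0,0],
    [0,1,-0.44,0,0,0],
    [0,1,-0.44,0,0,0],
    [0,1,-0.44,0,0,0],
    [0,1,-0.44,0,0,0],
  ],
)

```text
t: 2.15
eef_pos: [0.4099, -0.453, 0.295]
tool_rot: [0.581, 0.402, 0.582, -0.402]
contact_force: [0.5, 0.3, -0.1]
gripper_width: 1.001
```

Request:
step_arm(
  plan=[
    [0,1,-0.44,0,0,0],
    [0,1,-0.44,0,0,0],
    [0,0,0,0,0,0],
  ],
)

```text
t: 2.52
eef_pos: [0.4749, -0.3888, 0.2953]
tool_rot: [0.583, 0.401, 0.583, -0.399]
contact_force: [-0.1, -0.1, -0.6]
gripper_width: 1.0
```

```bash
cat >> mv.py <<'E'
def snapw(name):
    o,p,r,yw=st(); pic,d=bot.read_camera("wrist")
    cv2.imwrite(f"pics/{name}.png",pic[:,:,::-1]); np.savez(f"pics/{name}.npz",p=p,r=r,d=d)
def wray(name,u,v):
    m=bot.camera_model("wrist"); K=m["mtx"]; T=m["T_tool_cam"]; f=np.load(f"pics/{name}.npz")
    a=np.array([u-K[0,2],v-K[1,2]],float); rr=np.hypot(*a); th=rr/K[0,0]
    s=np.sin(th)*a/max(rr,1e-9); c=np.array([s[0],-s[1],-np.cos(th)])
    return f["p"]+f["r"]@T[:3,3], f["r"]@T[:3,:3]@c
def wpx(name,u,v,z):
    o,k=wray(name,u,v); return o+k*(z-o[2])/k[2]
def wproj(name,P):
    m=bot.camera_model("wrist"); K=m["mtx"]; T=m["T_tool_cam"]; f=np.load(f"pics/{name}.npz")
    c=(f["r"].T@(np.asarray(P)-f["p"])-T[:3,3])@T[:3,:3]
    q=np.array([c[0],-c[1],-c[2]]); s=np.hypot(q[0],q[1]); th=np.arctan2(s,q[2]); return K[:2,2]+K[0,0]*th*q[:2]/s
def wrect(name,mask,z,circ=False):
    cs,_=cv2.findContours(mask.astype(np.uint8),cv2.RETR_EXTERNAL,cv2.CHAIN_APPROX_NONE)
    c=max(cs,key=cv2.contourArea)[:,0,:]
    P=np.array([wpx(name,u,v,z)[:2] for u,v in c])*1000
    if circ:
        (x,y),(a,b),t=cv2.fitEllipse(P.astype(np.float32)); return np.round([x,y,a,b],1)
    (cx,cy),(w,h),a=cv2.minAreaRect(P.astype(np.float32))
    if w<h: w,h,a=h,w,a+90
    return np.round([cx,cy,w,h,(a+90)%180-90],1)
E
python3 - <<'E'
from mv import *
go(); snapw("w1")
E
```

```text
t2.52 pos [ 0.4749 -0.3888  0.2953] yaw 21.04 q7 0.82 tilt [ 0.001  0.002 -1.   ] F [-0.1 -0.1 -0.6] w 1.000
 shift now-frame [0. 0. 0.]  after-turn frame [0. 0. 0.]  turn rotvec(units of 360) [ 0.     -0.0002 -0.0003] dyaw 0.0
```

View pics/w1.png

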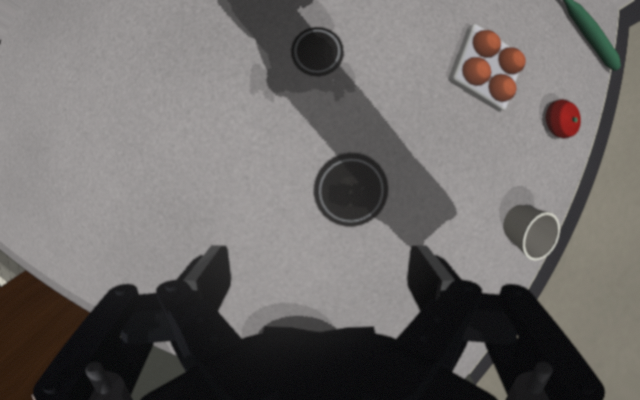

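Run:
```python
from mv import *
g=cv2.imread("pics/w1.png",0); print(g[189,305:320],g[189,384:396],g[51,285:300],g[51,336:350])
for n,(a,b,c,d) in dict(small=(285,18,350,84),big=(308,145,395,232)).items():
    for th in (45,55,60):
        m=np.zeros((400,640),np.uint8); m[b:d,a:c]=g[b:d,a:c]<th; print(n,th,wrect("w1",m,.005,True))
```

```text
[149 151 153 154 154 153 152 140 110  76  57  48  54  71  93] [38 34 36 46 64 79 84 86 87 89 88 88] [66 64 65 65 62 52 37 27 30 40 47 41 30 23 22] [ 47  73 100 102  82  59  61  92 126 143 146 146 147 148]
small 45 [ 412.  -238.1   57.4   66.4]
small 55 [ 411.6 -238.2   64.4   72.4]
small 60 [ 412.2 -237.3   69.7   71.4]
big 45 [ 537.3 -397.3   70.2   74.2]
big 55 [ 532.1 -401.3  103.9  104.5]
big 60 [ 532.  -401.4  104.9  105.4]
```

Run:
```python
from mv import *
go(0.62,0.12,0.30,21)
```

```text
t2.58 pos [ 0.4729 -0.3913  0.2951] yaw 20.84 q7 0.82 tilt [-0.     0.001 -1.   ] F [ 0.3 -0.1 -0.1] w 0.996
 shift now-frame [ -0.123   7.985 -10.639]  after-turn frame [ -0.123   8.015 -10.616]  turn rotvec(units of 360) [-0.0005 -0.0001 -0.    ] dyaw 0.16
```

Request:
step_arm(
  plan=[
    [0,0.73,-0.97,0,0,0],
    [0,0.73,-0.97,0,0,0],
    [0,0.73,-0.97,0,0,0],
    [0,0.73,-0.97,0,0,0],
    [0,0.73,-0.97,0,0,0],
    [0,0.73,-0.97,0,0,0],
    [0,0.73,-0.97,0,0,0],
    [0,0.73,-0.97,0,0,0],
  ],
)

```text
t: 3.58
eef_pos: [0.5812, -0.021, 0.2951]
tool_rot: [0.581, 0.403, 0.581, -0.404]
contact_force: [1.4, 0.6, 0.4]
gripper_width: 0.999
```

Request:
step_arm(
  plan=[
    [0,0.73,-0.97,0,0,0],
    [0,0.73,-0.97,0,0,0],
    [0,0.7,-0.95,0,0,0],
    [0,0,0,0,0,0],
    [0,0,0,0,0,0],
  ],
)

```text
t: 4.2
eef_pos: [0.6214, 0.1162, 0.2948]
tool_rot: [0.581, 0.402, 0.581, -0.404]
contact_force: [-0.6, -0.2, 0.8]
gripper_width: 0.999
```

Run:
```python
from mv import *
go(0.642,0.134); snapw("w2")
```

```text
t4.20 pos [0.6214 0.1162 0.2948] yaw 20.50 q7 -0.14 tilt [-0.001 -0.002 -1.   ] F [-0.6 -0.2  0.8] w 0.999
 shift now-frame [ 0.     0.639 -0.237]  after-turn frame [ 0.     0.639 -0.237]  turn rotvec(units of 360) [0.     0.0002 0.0002] dyaw 0.0
```

View pics/w2.png

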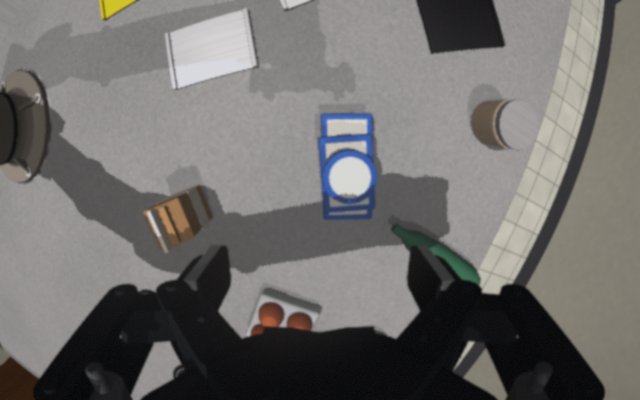

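Run:
```python
from mv import *
p=cv2.imread("pics/w2.png"); cv2.imwrite("pics/c4.png",cv2.resize(p[100:230,300:400],None,fx=4.5,fy=4.5,interpolation=cv2.INTER_CUBIC))
```

```text
(no output)
```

View pics/c4.png

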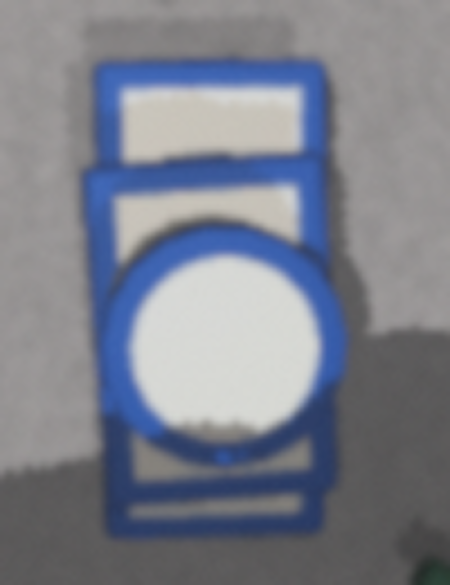

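Run:
```python
from mv import *
f=lambda u,v,z:wpx("w2",300+u/4.5-.4,100+v/4.5-.4,z)[:2]*1000
print("tub",[f(u,v,.134).round(1) for u,v in((225,343),(103,343),(347,343),(225,222),(225,466))])
def rep(n,c,z):
    P=np.array([f(u,v,z) for u,v in c]); print(n,P.round(1).tolist()); 
    L=(P[0]+P[1]-P[2]-P[3])/2; print(" centre",P.mean(0).round(1),"L",np.linalg.norm(L).round(1),"W",np.linalg.norm(P[0]-P[1]).round(1),np.linalg.norm(P[2]-P[3]).round(1),"ang",np.degrees(np.arctan2(L[1],L[0])).round(1),[np.degrees(np.arctan2(*(P[i]-P[j])[::-1])).round(1) for i,j in((1,2),(0,3),(1,0),(2,3))])
rep("short",[(84,172),(327,155),(338,490),(107,500)],.088)
rep("long",[(95,65),(328,62),(323,535),(107,535)],.046)
```

```text
tub [array([646.9, 137. ]), array([621.7, 127.4]), array([672.6, 146.8]), array([637.1, 162. ]), array([657.5, 110.8])]
short [[605.4, 158.8], [660.7, 184.9], [697.0, 105.1], [640.9, 81.3]]
 centre [651.  132.5] L 86.5 W 61.2 61.0 ang 114.5 [np.float64(114.5), np.float64(114.6), np.float64(25.3), np.float64(23.0)]
long [[598.5, 185.7], [658.8, 210.4], [710.2, 82.0], [649.8, 59.6]]
 centre [654.3 134.4] L 137.2 W 65.2 64.4 ang 112.0 [np.float64(111.8), np.float64(112.1), np.float64(22.3), np.float64(20.3)]
```

Run:
```python
from mv import *
go(0.647,0.1365,0.094,22)
```

```text
t4.25 pos [0.6214 0.1156 0.2949] yaw 20.44 q7 -0.14 tilt [-0.    -0.002 -1.   ] F [ 0.3 -0.8 -0.1] w 0.999
 shift now-frame [ 5.022  0.781 -0.265]  after-turn frame [ 5.022  0.788 -0.244]  turn rotvec(units of 360) [-0.0043  0.0002  0.0002] dyaw 1.56
```

Request:
step_arm(
  plan=[
    [0,0.39,-0.12,-0.004,0,0],
    [0,0.39,-0.12,0,0,0],
    [0.9,0,0,0,0,0],
    [0.9,0,0,0,0,0],
    [0.9,0,0,0,0,0],
    [0.6,0,0,0,0,0],
    [0,0,0,0,0,0],
    [0,0,0,0,0,0],
  ],
)

```text
t: 5.25
eef_pos: [0.6478, 0.1394, 0.1644]
tool_rot: [0.587, 0.396, 0.586, -0.395]
contact_force: [-0.2, -0.2, -1.1]
gripper_width: 1.002
```

Run:
```python
from mv import *
go(0.647,0.1365,0.094,22); snapw("w3")
```

```text
t5.25 pos [0.6478 0.1394 0.1644] yaw 22.07 q7 -0.21 tilt [ 0.002  0.001 -1.   ] F [-0.2 -0.2 -1.1] w 1.002
 shift now-frame [ 1.76  -0.044  0.059]  after-turn frame [ 1.76  -0.044  0.059]  turn rotvec(units of 360) [ 0.0002 -0.     -0.0003] dyaw -0.07
```

View pics/w3.png

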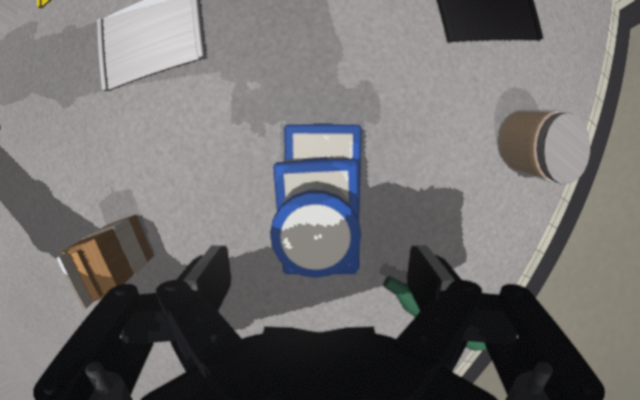

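Run:
```python
from mv import *
print(wpx("w3",316,235,.134)*1000, wproj("w3",[.647,.1365,.134])); print([ (wpx("w3",u,v,.134)*1000).round(1) for u,v in((271,235),(361,235),(316,191))])
```

```text
[647.31579695 137.44461429 134.        ] [314.91695933 236.18019306]
[array([622.3, 127.1, 134. ]), array([672.4, 147.4, 134. ]), array([637.3, 162.4, 134. ])]
```

Request:
step_arm(
  plan=[
    [0.6,0,0.04,0,0,0],
    [0.6,0,0,0,0,0],
    [0.56,0,0,0,0,0],
    [0,0,0,0,0,0],
    [0,0,0,0,0,0],
  ],
)

```text
t: 5.92
eef_pos: [0.648, 0.1376, 0.0939]
tool_rot: [0.587, 0.396, 0.586, -0.395]
contact_force: [-0.4, 0.2, -0.3]
gripper_width: 1.001
```

Request:
step_arm(
  plan=[
    [0,0,0,0,0,0],
    [0,0,0,0,0,0],
    [0,0,0,0,0,0],
    [0,0,0,0,0,0],
    [0,0,0,0,0,0],
    [0,0,0,0,0,0],
  ],
  fingers=1,
  force=35,
)

```text
t: 6.68
eef_pos: [0.6478, 0.1373, 0.094]
tool_rot: [0.587, 0.395, 0.586, -0.395]
contact_force: [-1.5, -0.8, 5.7]
gripper_width: 0.649
```

Run:
```python
from mv import *
go(); snapw("w4")
```

```text
t6.67 pos [0.6478 0.1373 0.094 ] yaw 22.05 q7 -0.25 tilt [ 0.001  0.    -1.   ] F [-1.5 -0.8  5.7] w 0.649
 shift now-frame [0. 0. 0.]  after-turn frame [0. 0. 0.]  turn rotvec(units of 360) [-0.      0.0001 -0.0002] dyaw 0.0
```

View pics/w4.png

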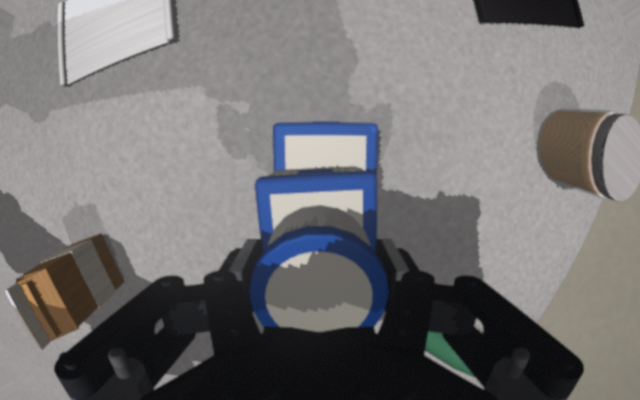

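Request:
step_arm(
  plan=[
    [-0.3,0,0,0,0,0],
    [-0.5,0,0,0,0,0],
    [-0.7,0,0,0,0,0],
    [-0.7,0,0,0,0,0],
    [-0.6,0,0,0,0,0],
    [0,0,0,0,0,0],
  ],
)

```text
t: 7.48
eef_pos: [0.6487, 0.1379, 0.2081]
tool_rot: [0.588, 0.397, 0.585, -0.394]
contact_force: [-0.1, -0.2, -2.0]
gripper_width: 0.647
```

Run:
```python
from mv import *
go(.5315,-.401)
```

```text
t7.47 pos [0.6487 0.1379 0.2081] yaw 22.06 q7 -0.18 tilt [ 0.005  0.001 -1.   ] F [-0.1 -0.2 -2. ] w 0.647
 shift now-frame [ 0.    -7.775 11.386]  after-turn frame [ 0.    -7.775 11.386]  turn rotvec(units of 360) [-0.      0.0001 -0.0008] dyaw 0.0
```

Request:
step_arm(
  plan=[
    [0,-0.3,0.4,0,0,0],
    [0,-0.55,0.8,0,0,0],
    [0,-0.6,0.9,0,0,0],
    [0,-0.6,0.9,0,0,0],
    [0,-0.6,0.9,0,0,0],
    [0,-0.6,0.9,0,0,0],
    [0,-0.6,0.9,0,0,0],
    [0,-0.6,0.9,0,0,0],
  ],
)

```text
t: 8.48
eef_pos: [0.5792, -0.1773, 0.2034]
tool_rot: [0.585, 0.395, 0.587, -0.396]
contact_force: [0.9, -0.7, -1.9]
gripper_width: 0.647
```

Request:
step_arm(
  plan=[
    [0,-0.6,0.9,0,0,0],
    [0,-0.6,0.9,0,0,0],
    [0,-0.6,0.9,0,0,0],
    [0,-0.6,0.9,0,0,0],
    [0,-0.6,0.8,0,0,0],
    [0,-0.4,0.5,0,0,0],
    [0,0,0,0,0,0],
    [0,0,0,0,0,0],
  ],
)

```text
t: 9.48
eef_pos: [0.5283, -0.4063, 0.2039]
tool_rot: [0.586, 0.395, 0.587, -0.395]
contact_force: [-0.1, 0.4, -2.4]
gripper_width: 0.649
```

Run:
```python
from mv import *
go(.5315,-.401,0.02,22);snapw("w5")
```

```text
t9.47 pos [ 0.5283 -0.4063  0.2039] yaw 22.07 q7 0.73 tilt [-0.001  0.002 -1.   ] F [-0.1  0.4 -2.4] w 0.649
 shift now-frame [ 4.598  0.125 -0.093]  after-turn frame [ 4.598  0.125 -0.093]  turn rotvec(units of 360) [ 0.0002 -0.0003  0.0001] dyaw -0.07
```

View pics/w5.png

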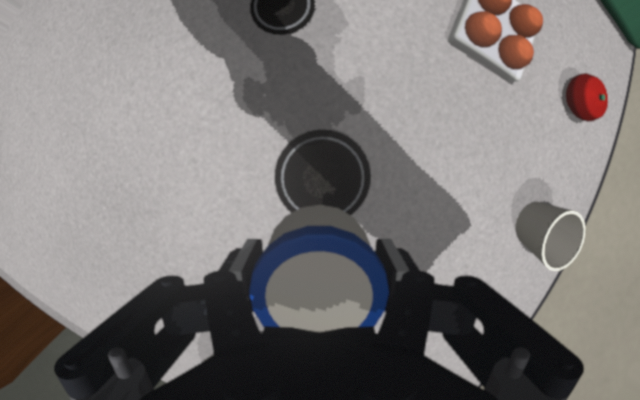

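Run:
```python
from mv import *
print(wproj("w5",[.5315,-.401,.005]))
for u,v in((275,177),(370,177),(322,130)): print((wpx("w5",u,v,.005)*1000).round(1), (np.linalg.norm(wpx("w5",u,v,.005)[:2]-[.5315,-.401])*1000).round(1))
f=np.load("pics/w5.npz");print((f["p"],wproj("w5",f["p"])))
```

```text
[322.61718616 176.16695602]
[ 482.2 -421.9    5. ] 53.6
[ 581.3 -381.5    5. ] 53.5
[ 511.4 -353.6    5. ] 51.5
(array([ 0.52827706, -0.40631938,  0.20392795]), array([317.95748932, 253.75333423]))
```

Request:
step_arm(
  plan=[
    [0.3,0.12,-0.09,0,0,0],
    [0.7,0,0,0,0,0],
    [0.8,0,0,0,0,0],
    [0.8,0,0,0,0,0],
    [0.8,0,0,0,0,0],
    [0.6,0,0,0,0,0],
    [0.4,0,0,0,0,0],
    [0,0,0,0,0,0],
  ],
)

```text
t: 10.52
eef_pos: [0.5317, -0.4007, 0.0275]
tool_rot: [0.586, 0.395, 0.588, -0.395]
contact_force: [-0.6, 0.8, -2.2]
gripper_width: 0.642
```

Run:
```python
from mv import *
go(.5315,-.401,0.0115,22)
```

```text
t10.53 pos [ 0.5317 -0.4007  0.0275] yaw 22.12 q7 0.63 tilt [-0.002  0.002 -1.   ] F [-0.6  0.8 -2.2] w 0.642
 shift now-frame [ 0.401 -0.008  0.005]  after-turn frame [ 0.401 -0.008  0.005]  turn rotvec(units of 360) [ 0.0003 -0.0004  0.0002] dyaw -0.12
```

Request:
step_arm(
  plan=[
    [0.2,0,0,0,0,0],
    [0.14,0,0,0,0,0],
    [0.04,0,0,0,0,0],
    [0,0,0,0,0,0],
    [0,0,0,0,0,0],
  ],
)

```text
t: 11.15
eef_pos: [0.5324, -0.4021, 0.014]
tool_rot: [0.587, 0.395, 0.586, -0.395]
contact_force: [-0.5, -0.2, -1.5]
gripper_width: 0.649
```

Request:
step_arm(
  plan=[
    [0.05,0,0,0,0,0],
    [0.04,0,0,0,0,0],
    [0,0,0,0,0,0],
  ],
)

```text
t: 11.52
eef_pos: [0.5323, -0.4021, 0.011]
tool_rot: [0.587, 0.395, 0.586, -0.395]
contact_force: [-2.8, 0.4, 6.5]
gripper_width: 0.649
```

Contact (weight now borne by the mat). Release partially, then lift.

Request:
step_arm(
  plan=[
    [0,0,0,0,0,0],
    [0,0,0,0,0,0],
    [0,0,0,0,0,0],
    [0,0,0,0,0,0],
  ],
  fingers=-1,
)

```text
t: 12.02
eef_pos: [0.5322, -0.402, 0.01]
tool_rot: [0.586, 0.395, 0.586, -0.395]
contact_force: [-0.4, 0.0, -0.2]
gripper_width: 1.003
```

Request:
step_arm(
  plan=[
    [-0.3,0,0,0,0,0],
    [-0.6,0,0,0,0,0],
    [-0.8,0,0,0,0,0],
    [-0.9,0,0,0,0,0],
    [-0.9,0,0,0,0,0],
    [-0.9,0,0,0,0,0],
    [-0.6,0,0,0,0,0],
    [0,0,0,0,0,0],
  ],
)

```text
t: 13.02
eef_pos: [0.5337, -0.4025, 0.2144]
tool_rot: [0.589, 0.395, 0.584, -0.395]
contact_force: [0.3, -0.4, 0.1]
gripper_width: 1.001
```

Run:
```python
from mv import *
go(.65,.133,None,23.5);snapw("w6")
```

```text
t13.03 pos [ 0.5337 -0.4025  0.2144] yaw 22.06 q7 0.72 tilt [ 0.005 -0.004 -1.   ] F [ 0.3 -0.4  0.1] w 1.001
 shift now-frame [  0.      7.723 -11.316]  after-turn frame [  0.      8.004 -11.119]  turn rotvec(units of 360) [-0.004   0.0009 -0.0005] dyaw 1.44
```

View pics/w6.png

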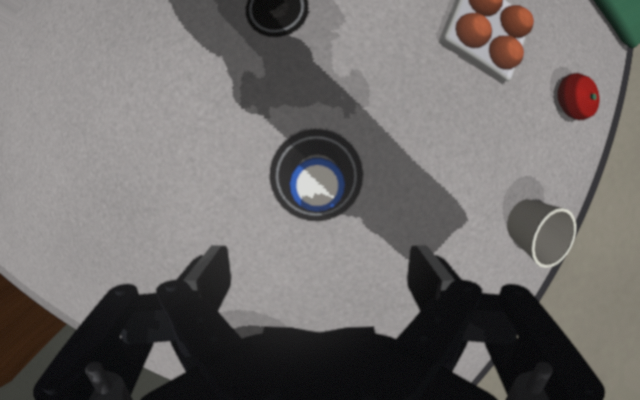

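Run:
```python
from mv import *
p=cv2.imread("pics/w6.png"); cv2.imwrite("pics/c6.png",cv2.resize(p[120:230,260:375],None,fx=5,fy=5,interpolation=cv2.INTER_CUBIC))
```

```text
(no output)
```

View pics/c6.png

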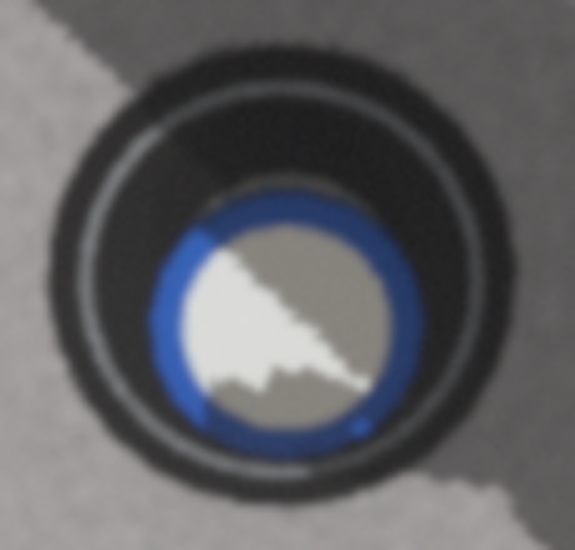

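Run:
```python
from mv import *
print(wpx("w6",260+282/5-.4,120+275/5-.4,.005)*1000, wpx("w6",260+287/5-.4,120+324/5-.4,.051)*1000)
for u,v in((48,275),(516,275),(282,45),(282,505)): print((wpx("w6",260+u/5-.4,120+v/5-.4,.005)*1000).round(1))
p=cv2.imread("pics/w6.png"); f=wproj("w6",[.4125,-.236,.005]);print(f)
```

```text
[ 531.42528705 -401.1646025     5.        ] [ 533.12645487 -402.29307125   51.        ]
[ 481.  -421.3    5. ]
[ 581.6 -380.6    5. ]
[ 511.6 -352.2    5. ]
[ 552.3 -452.9    5. ]
[273.9219365    7.20413348]
```

Request:
step_arm(
  plan=[
    [0,0.3,-0.4,-0.004,0,0],
    [0,0.6,-0.8,0,0,0],
    [0,0.65,-0.9,0,0,0],
    [0,0.65,-0.9,0,0,0],
    [0,0.65,-0.9,0,0,0],
    [0,0.65,-0.9,0,0,0],
    [0,0.65,-0.9,0,0,0],
    [0,0.65,-0.9,0,0,0],
  ],
)

```text
t: 14.08
eef_pos: [0.6026, -0.0801, 0.209]
tool_rot: [0.591, 0.387, 0.593, -0.387]
contact_force: [1.2, 0.6, -0.1]
gripper_width: 0.998
```

Request:
step_arm(
  plan=[
    [0,0.65,-0.9,0,0,0],
    [0,0.65,-0.9,0,0,0],
    [0,0.65,-0.9,0,0,0],
    [0,0.65,-0.9,0,0,0],
    [0,0.6,-0.9,0,0,0],
    [0,0,0,0,0,0],
    [0,0,0,0,0,0],
  ],
)

```text
t: 14.95
eef_pos: [0.648, 0.1331, 0.2091]
tool_rot: [0.591, 0.387, 0.592, -0.388]
contact_force: [0.6, 0.5, 0.8]
gripper_width: 1.001
```

Run:
```python
from mv import *
go(.65,.133,None,23.5);snapw("w7")
p=cv2.imread("pics/w7.png"); cv2.imwrite("pics/c7.png",cv2.resize(p[100:280,240:400],None,fx=3.33,fy=3.33,interpolation=cv2.INTER_CUBIC))
```

```text
t14.95 pos [0.648  0.1331 0.2091] yaw 23.61 q7 -0.15 tilt [-0.002 -0.001 -1.   ] F [0.6 0.5 0.8] w 1.001
 shift now-frame [0.    0.044 0.023]  after-turn frame [0.    0.044 0.023]  turn rotvec(units of 360) [ 0.0003 -0.      0.0003] dyaw -0.11
```

View pics/w7.png

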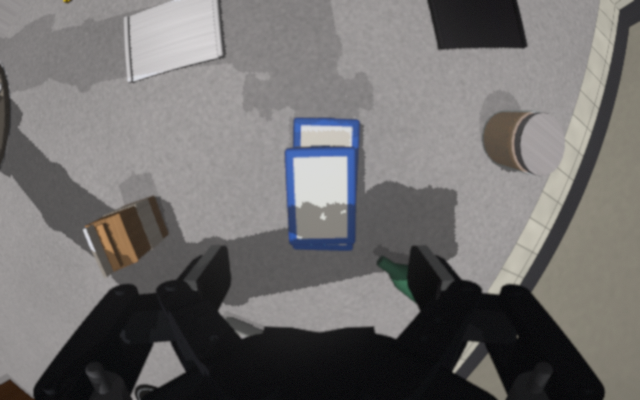

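View pics/c7.png

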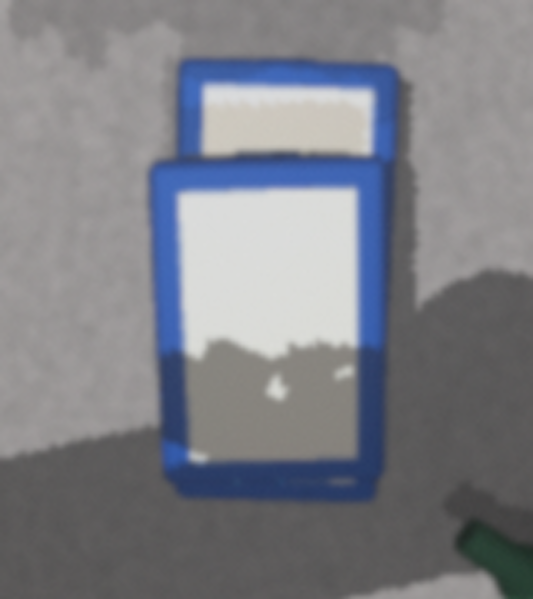

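```bash
cat >> mv.py <<'E'
def rep(w,n,c,z,u0,v0,s):
    P=np.array([wpx(w,u0+(u+.5)/s-.5,v0+(v+.5)/s-.5,z)[:2]*1000 for u,v in c]); print(n,P.round(1).tolist()); 
    L=(P[0]+P[1]-P[2]-P[3])/2; print(" centre",P.mean(0).round(1),"L",np.linalg.norm(P[0]-P[3]).round(1),np.linalg.norm(P[1]-P[2]).round(1),"W",np.linalg.norm(P[0]-P[1]).round(1),np.linalg.norm(P[2]-P[3]).round(1),"ang",np.degrees(np.arctan2(L[1],L[0])).round(1),[np.degrees(np.arctan2(*(P[i]-P[j])[::-1])).round(1) for i,j in((1,2),(0,3),(1,0),(2,3))])
E
python3 - <<'E'
from mv import *
rep("w7","short",[(151,168),(389,162),(384,472),(163,480)],.088,240,100,3.33)
rep("w7","long-front",[(180,60),(399,66),(376,500),(181,496)],.046,240,100,3.33)
go(.65,.133,0.05,24.5)
E
```

```text
short [[605.9, 158.5], [661.1, 184.5], [696.2, 107.1], [641.2, 80.4]]
 centre [651.1 132.6] L 85.7 85.0 W 61.0 61.2 ang 114.4 [np.float64(114.4), np.float64(114.3), np.float64(25.2), np.float64(25.9)]
long-front [[598.6, 186.0], [658.1, 210.4], [709.9, 83.6], [651.6, 59.7]]
 centre [654.6 134.9] L 137.0 137.0 W 64.3 63.0 ang 112.5 [np.float64(112.2), np.float64(112.8), np.float64(22.3), np.float64(22.3)]
t15.00 pos [0.6484 0.132  0.2092] yaw 23.50 q7 -0.15 tilt [-0.002 -0.001 -1.   ] F [ 0.  -1.5 -0.1] w 1.003
 shift now-frame [ 3.981  0.048 -0.008]  after-turn frame [ 3.981  0.048 -0.007]  turn rotvec(units of 360) [-0.0028  0.0001  0.0003] dyaw 1.0
```

Request:
step_arm(
  plan=[
    [0.4,0.06,0,-0.0029,0,0],
    [0.8,0,0,0,0,0],
    [0.9,0,0,0,0,0],
    [0.9,0,0,0,0,0],
    [0.6,0,0,0,0,0],
    [0.35,0,0,0,0,0],
    [0,0,0,0,0,0],
    [0,0,0,0,0,0],
  ],
)

```text
t: 16.0
eef_pos: [0.652, 0.1338, 0.0531]
tool_rot: [0.595, 0.383, 0.594, -0.382]
contact_force: [0.1, 1.0, -0.1]
gripper_width: 1.002
```

Run:
```python
from mv import *
go(.6512,.1327,0.05,24.6)
```

```text
t16.00 pos [0.652  0.1338 0.0531] yaw 24.53 q7 -0.23 tilt [ 0.002  0.    -1.   ] F [ 0.1  1.  -0.1] w 1.002
 shift now-frame [ 0.077 -0.03   0.015]  after-turn frame [ 0.077 -0.03   0.015]  turn rotvec(units of 360) [-0.0002  0.     -0.0003] dyaw 0.07
```

Request:
step_arm(
  plan=[
    [0.05,0,0,0,0,0],
    [0,0,0,0,0,0],
  ],
)

```text
t: 16.25
eef_pos: [0.6516, 0.1337, 0.0507]
tool_rot: [0.595, 0.383, 0.595, -0.382]
contact_force: [0.0, 0.8, 0.6]
gripper_width: 1.0
```

Request:
step_arm(
  plan=[
    [0,0,0,0,0,0],
    [0,0,0,0,0,0],
    [0,0,0,0,0,0],
    [0,0,0,0,0,0],
    [0,0,0,0,0,0],
  ],
  fingers=1,
  force=45,
)

```text
t: 16.88
eef_pos: [0.6514, 0.1337, 0.0505]
tool_rot: [0.595, 0.382, 0.595, -0.382]
contact_force: [-1.5, -0.7, 5.7]
gripper_width: 0.72
```

Run:
```python
from mv import *
go();snapw("w8")
```

```text
t16.88 pos [0.6514 0.1337 0.0505] yaw 24.55 q7 -0.23 tilt [ 0. -0. -1.] F [-1.5 -0.7  5.7] w 0.720
 shift now-frame [0. 0. 0.]  after-turn frame [0. 0. 0.]  turn rotvec(units of 360) [-0.  0. -0.] dyaw 0.0
```

View pics/w8.png

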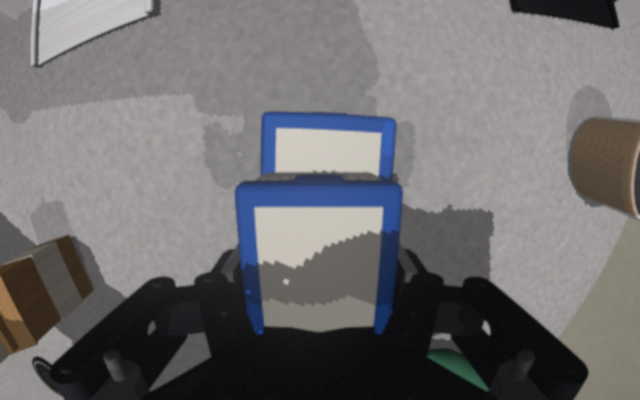

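Request:
step_arm(
  plan=[
    [-0.3,0,0,0,0,0],
    [-0.5,0,0,0,0,0],
    [-0.8,0,0,0,0,0],
    [-0.8,0,0,0,0,0],
    [-0.8,0,0,0,0,0],
    [-0.3,0,0,0,0,0],
    [0,0,0,0,0,0],
  ],
)

```text
t: 17.8
eef_pos: [0.6516, 0.1337, 0.1909]
tool_rot: [0.595, 0.383, 0.594, -0.382]
contact_force: [1.2, 0.1, -3.7]
gripper_width: 0.717
```

Run:
```python
from mv import *
p=cv2.imread("pics/w2.png"); cv2.imwrite("pics/c8.png",cv2.resize(p[0:100,155:275],None,fx=5,fy=5,interpolation=cv2.INTER_CUBIC))
p=cv2.imread("pics/top0.png"); cv2.imwrite("pics/c9.png",cv2.resize(p[195:255,218:280],None,fx=9,fy=9,interpolation=cv2.INTER_CUBIC))
```

```text
(no output)
```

View pics/c8.png

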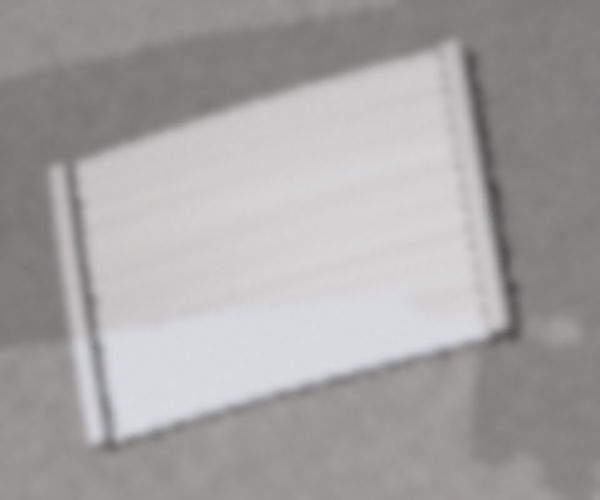

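View pics/c9.png

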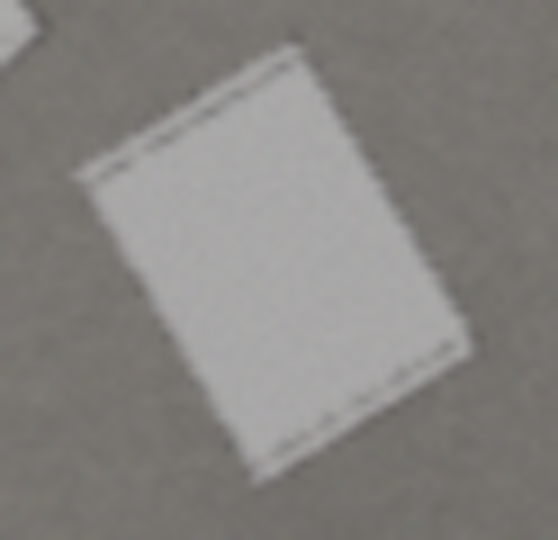

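Run:
```python
from mv import *
# order: two at one short end, then other end
rep("w2","st w2",[(462,40),(513,330),(93,443),(50,165)],.010,155,0,5)
P=np.array([px2plane("top",218+(u+.5)/9-.5,195+(v+.5)/9-.5,.01)[:2]*1000 for u,v in((75,178),(297,48),(472,350),(258,483))])
L=P[0]+P[1]-P[2]-P[3]; print(P.round(1).tolist(),P.mean(0),np.degrees(np.arctan2(L[1],L[0])),np.linalg.norm(L)/2)
go(.41,.23,None,-59)
```

```text
st w2 [[445.8, 299.0], [492.4, 221.4], [380.2, 156.0], [332.9, 233.5]]
 centre [412.8 227.5] L 130.5 129.8 W 90.5 90.8 ang 30.2 [np.float64(30.3), np.float64(30.2), np.float64(-59.0), np.float64(-58.6)]
[[440.8, 299.7], [486.3, 220.0], [377.2, 157.1], [331.4, 233.4]] [408.92573834 227.54425755] 30.59052780744742 126.91180069465948
t17.80 pos [0.6516 0.1337 0.1909] yaw 24.54 q7 -0.15 tilt [ 0.002  0.    -1.   ] F [ 1.2  0.1 -3.7] w 0.717
 shift now-frame [ 0.    -4.494 -4.698]  after-turn frame [ 0.    -5.173  3.937]  turn rotvec(units of 360) [ 2.321e-01 -1.000e-04 -2.000e-04] dyaw -83.54
```

Request:
step_arm(
  plan=[
    [0,0,0,0.02,0,0],
    [0,0,0,0.027,0,0],
    [0,0,0,0.027,0,0],
    [0,0,0,0.027,0,0],
    [0,0,0,0.027,0,0],
    [0,0,0,0.027,0,0],
    [0,0,0,0.027,0,0],
    [0,0,0,0.027,0,0],
  ],
)

```text
t: 18.8
eef_pos: [0.6502, 0.1333, 0.188]
tool_rot: [-0.236, -0.665, -0.236, 0.668]
contact_force: [1.2, -0.2, -2.3]
gripper_width: 0.715
```

Request:
step_arm(
  plan=[
    [0,0,0,0.0245,0,0],
    [0,0,0,0,0,0],
  ],
)

```text
t: 19.05
eef_pos: [0.6503, 0.1335, 0.1884]
tool_rot: [-0.187, -0.681, -0.186, 0.683]
contact_force: [-0.6, 0.1, -2.9]
gripper_width: 0.719
```

Run:
```python
from mv import *
go(.413,.2275,None,-59.5)
```

```text
t19.05 pos [0.6503 0.1335 0.1884] yaw -59.42 q7 -1.47 tilt [-0.003 -0.001 -1.   ] F [-0.6  0.1 -2.9] w 0.719
 shift now-frame [ 0.    -5.042  3.912]  after-turn frame [ 0.    -5.037  3.919]  turn rotvec(units of 360) [0.0002 0.0005 0.    ] dyaw -0.08
```

Request:
step_arm(
  plan=[
    [0,-0.4,0.3,0,0,0],
    [0,-0.8,0.62,0,0,0],
    [0,-0.8,0.62,0,0,0],
    [0,-0.8,0.62,0,0,0],
    [0,-0.8,0.62,0,0,0],
    [0,-0.8,0.62,0,0,0],
    [0,-0.65,0.5,0,0,0],
    [0,0,0,0,0,0],
  ],
)

```text
t: 20.05
eef_pos: [0.4118, 0.2294, 0.1896]
tool_rot: [-0.189, -0.681, -0.188, 0.682]
contact_force: [1.4, -0.2, -2.9]
gripper_width: 0.72
```

Run:
```python
from mv import *
go(.413,.2275,0.05,-59.5);snapw("w9")
```

```text
t20.05 pos [0.4118 0.2294 0.1896] yaw -59.09 q7 -1.78 tilt [-0.001 -0.001 -1.   ] F [ 1.4 -0.2 -2.9] w 0.720
 shift now-frame [ 3.491e+00  5.500e-02 -2.000e-03]  after-turn frame [ 3.491e+00  5.500e-02 -2.000e-03]  turn rotvec(units of 360) [ 0.0011  0.0003 -0.    ] dyaw -0.41
```

View pics/w9.png

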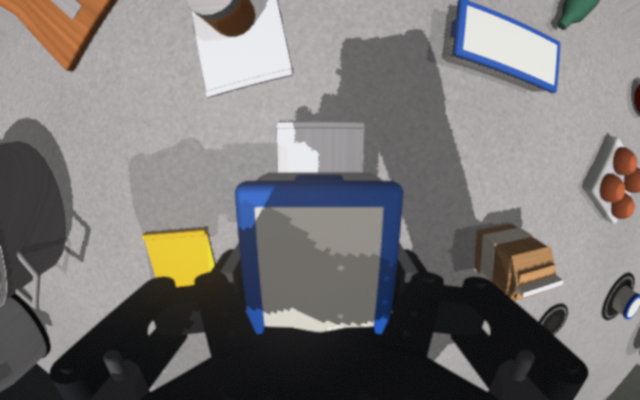

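Run:
```python
from mv import *
p=cv2.imread("pics/w9.png"); cv2.imwrite("pics/c10.png",cv2.resize(p[110:190,265:375],None,fx=7,fy=7,interpolation=cv2.INTER_CUBIC))
for P in ([.4458,.299,.01],[.4924,.2214,.01]): print(wproj("w9",P), (wproj("w9",P)-[265,110]+.5)*7)
```

```text
[277.8020217  121.23362528] [93.1141519  82.13537696]
[365.38448729 121.33960124] [706.19141106  82.87720865]
```

View pics/c10.png

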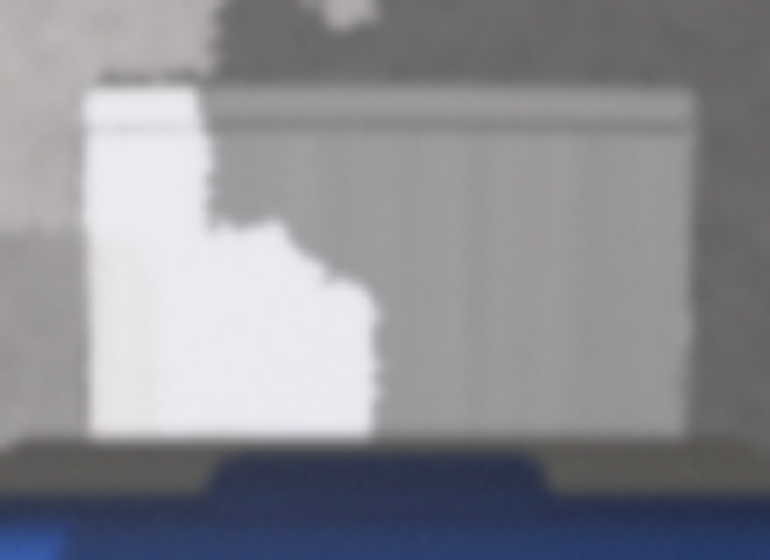

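Request:
step_arm(
  plan=[
    [0.3,0.02,0,0.0005,0,0],
    [0.6,0,0,0,0,0],
    [0.8,0,0,0,0,0],
    [0.8,0,0,0,0,0],
    [0.8,0,0,0,0,0],
    [0.6,0,0,0,0,0],
    [0.3,0,0,0,0,0],
    [0,0,0,0,0,0],
  ],
)

```text
t: 21.1
eef_pos: [0.4147, 0.2273, 0.0212]
tool_rot: [-0.185, -0.682, -0.185, 0.683]
contact_force: [-0.5, -0.3, -1.7]
gripper_width: 0.716
```

Run:
```python
from mv import *
go(.4122,.2287,0.0095,-59.3)
```

```text
t21.10 pos [0.4147 0.2273 0.0212] yaw -59.71 q7 -1.96 tilt [-0.002 -0.001 -1.   ] F [-0.5 -0.3 -1.7] w 0.716
 shift now-frame [ 0.292 -0.061  0.037]  after-turn frame [ 0.292 -0.061  0.037]  turn rotvec(units of 360) [-0.0011  0.0003 -0.    ] dyaw 0.41
```

Request:
step_arm(
  plan=[
    [0.12,-0.05,0.03,-0.0006,0,0],
    [0.1,0,0,0,0,0],
    [0.05,0,0,0,0,0],
    [0,0,0,0,0,0],
  ],
)

```text
t: 21.6
eef_pos: [0.4128, 0.229, 0.0114]
tool_rot: [0.186, 0.682, 0.186, -0.682]
contact_force: [-0.3, -0.1, -2.1]
gripper_width: 0.718
```

Run:
```python
from mv import *
go(.4122,.2287,0.0095,-59.3)
```

```text
t21.60 pos [0.4128 0.229  0.0114] yaw -59.47 q7 -1.97 tilt [ 0.  0. -1.] F [-0.3 -0.1 -2.1] w 0.718
 shift now-frame [ 0.047 -0.001  0.018]  after-turn frame [ 0.047 -0.001  0.018]  turn rotvec(units of 360) [-0.0005 -0.     -0.    ] dyaw 0.17
```

Request:
step_arm(
  plan=[
    [0.04,0,0,0,0,0],
    [0.03,0,0,0,0,0],
    [0,0,0,0,0,0],
  ],
)

```text
t: 21.98
eef_pos: [0.4129, 0.2291, 0.0094]
tool_rot: [0.186, 0.682, 0.186, -0.682]
contact_force: [-2.8, -3.2, 10.8]
gripper_width: 0.717
```

Contact. Release and rise.

Request:
step_arm(
  plan=[
    [0,0,0,0,0,0],
    [0,0,0,0,0,0],
    [0,0,0,0,0,0],
    [0,0,0,0,0,0],
  ],
  fingers=-1,
)

```text
t: 22.48
eef_pos: [0.4127, 0.229, 0.0084]
tool_rot: [-0.186, -0.682, -0.186, 0.682]
contact_force: [-0.4, -0.6, -0.3]
gripper_width: 0.999
```

Request:
step_arm(
  plan=[
    [-0.3,0,0,0,0,0],
    [-0.6,0,0,0,0,0],
    [-0.9,0,0,0,0,0],
    [-0.9,0,0,0,0,0],
    [-0.9,0,0,0,0,0],
    [-0.9,0,0,0,0,0],
    [-0.5,0,0,0,0,0],
    [0,0,0,0,0,0],
  ],
)

```text
t: 23.48
eef_pos: [0.4135, 0.2296, 0.2105]
tool_rot: [0.186, 0.684, 0.186, -0.681]
contact_force: [-0.8, -0.5, -0.7]
gripper_width: 1.0
```

Run:
```python
from mv import *
go(.53,.41,0.2,-47);snapw("w10")
```

```text
t23.48 pos [0.4135 0.2296 0.2105] yaw -59.49 q7 -1.78 tilt [ 0.004  0.002 -1.   ] F [-0.8 -0.5 -0.7] w 1.000
 shift now-frame [ 0.264 -2.408 -4.799]  after-turn frame [ 0.264 -1.313 -5.206]  turn rotvec(units of 360) [-0.0347 -0.0006 -0.0001] dyaw 12.49
```

View pics/w10.png

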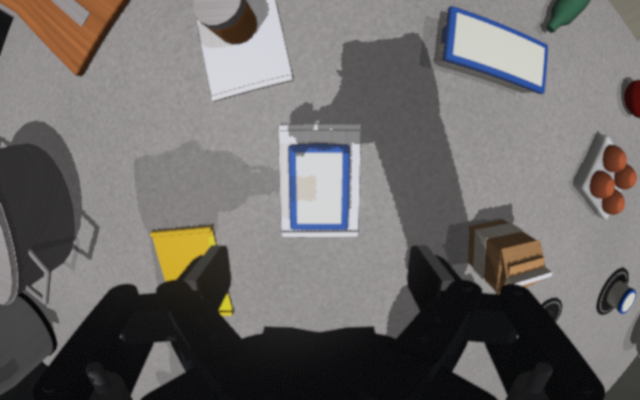

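Run:
```python
from mv import *
p=cv2.imread("pics/w10.png"); cv2.imwrite("pics/c11.png",cv2.resize(p[115:245,265:375],None,fx=4.5,fy=4.5,interpolation=cv2.INTER_CUBIC))
```

```text
(no output)
```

View pics/c11.png

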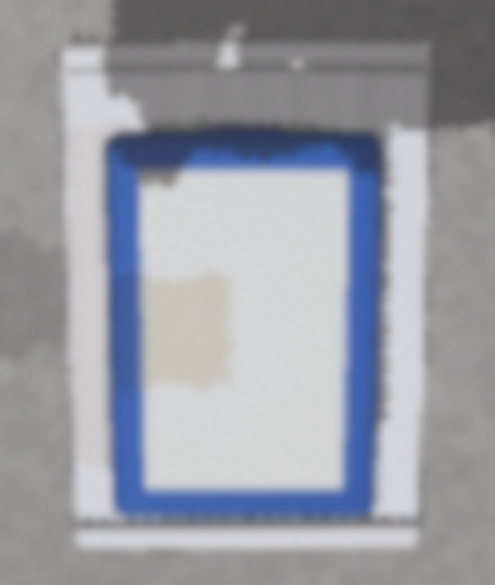

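Run:
```python
from mv import *
rep("w10","tray",[(61,45),(432,42),(418,548),(75,550)],.010,265,115,4.5)
rep("w10","box",[(107,135),(382,133),(371,513),(117,516)],.047,265,115,4.5)
# lid of tray floor mid jar / long tray near end
```

```text
tray [[444.5, 299.7], [491.4, 221.8], [378.3, 155.1], [331.7, 232.9]]
 centre [411.5 227.4] L 131.1 131.3 W 90.9 90.8 ang 30.6 [np.float64(30.6), np.float64(30.6), np.float64(-58.9), np.float64(-59.1)]
box [[434.9, 276.9], [466.0, 225.2], [389.9, 181.0], [359.1, 231.7]]
 centre [412.5 228.7] L 88.3 88.0 W 60.4 59.3 ang 30.5 [np.float64(30.2), np.float64(30.8), np.float64(-59.0), np.float64(-58.7)]
```

Request:
step_arm(
  plan=[
    [0,-0.3,-0.6,0,0,0],
    [-0.2,-0.4,-0.9,0,0,0],
    [-0.2,-0.4,-0.9,0,0,0],
    [-0.2,-0.4,-0.9,0,0,0],
    [-0.2,-0.4,-0.9,0,0,0],
    [0,-0.3,-0.4,0,0,0],
    [0,0,0,0,0,0],
    [0,0,0,0,0,0],
  ],
)

```text
t: 24.52
eef_pos: [0.5259, 0.3972, 0.2393]
tool_rot: [-0.187, -0.681, -0.186, 0.683]
contact_force: [0.3, -0.4, 0.1]
gripper_width: 1.0
```

Run:
```python
from mv import *
go();snapw("w11")
```

```text
t24.52 pos [0.5259 0.3972 0.2393] yaw -59.48 q7 -1.94 tilt [-0.002 -0.002 -1.   ] F [ 0.3 -0.4  0.1] w 1.000
 shift now-frame [0. 0. 0.]  after-turn frame [0. 0. 0.]  turn rotvec(units of 360) [-0.      0.0004 -0.0001] dyaw 0.0
```

View pics/w11.png

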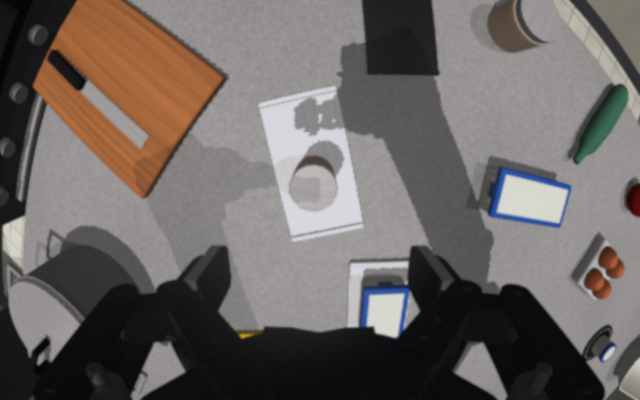

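Run:
```python
from mv import *
p=cv2.imread("pics/w11.png"); cv2.imwrite("pics/c12.png",cv2.resize(p[80:250,250:375],None,fx=3.5,fy=3.5,interpolation=cv2.INTER_CUBIC))
```

```text
(no output)
```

View pics/c12.png

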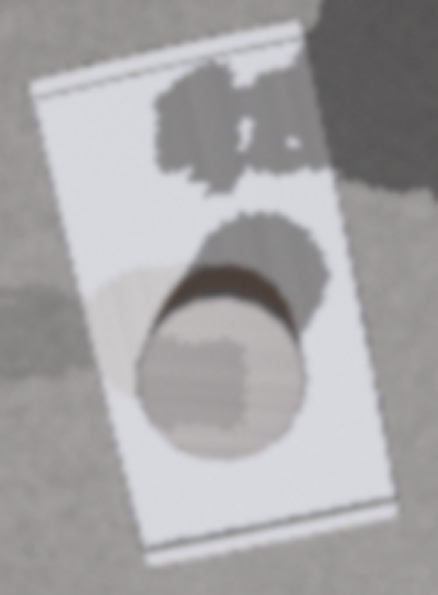

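Run:
```python
from mv import *
rep("w11","ltray",[(32,88),(298,22),(398,512),(150,563)],.010,250,80,3.5)
f=lambda u,v:wpx("w11",250+(u+.5)/3.5-.5,80+(v+.5)/3.5-.5,.087)*1000
for a in((220,378),(136,378),(304,378),(220,295),(220,460)): print(f(*a).round(1))
go(*(f(220,378)[:2]/1000),.035)
```

```text
ltray [[563.1, 502.1], [627.6, 435.0], [497.6, 313.9], [434.2, 382.2]]
 centre [530.6 408.3] L 176.0 177.6 W 93.1 93.2 ang 43.0 [np.float64(43.0), np.float64(42.9), np.float64(-46.1), np.float64(-47.1)]
[523.2 402.4  87. ]
[511.3 422.6  87. ]
[535.1 382.3  87. ]
[543.3 414.2  87. ]
[502.7 390.4  87. ]
t24.57 pos [0.5262 0.397  0.2397] yaw -59.51 q7 -1.94 tilt [-0.001 -0.002 -1.   ] F [-0.1  0.5 -0.1] w 1.001
 shift now-frame [ 5.117e+00 -1.540e-01 -5.000e-03]  after-turn frame [ 5.117e+00 -1.540e-01 -5.000e-03]  turn rotvec(units of 360) [-0.      0.0003 -0.0001] dyaw 0.0
```

Request:
step_arm(
  plan=[
    [0.4,-0.15,0,0,0,0],
    [0.9,0,0,0,0,0],
    [0.9,0,0,0,0,0],
    [0.5,0,0,0,0,0],
    [0,0,0,0,0,0],
    [0,0,0,0,0,0],
  ],
)

```text
t: 25.32
eef_pos: [0.5241, 0.4041, 0.1338]
tool_rot: [0.186, 0.683, 0.186, -0.682]
contact_force: [-0.3, 0.5, -0.0]
gripper_width: 0.999
```

Run:
```python
from mv import *
go(.5232,.4024,.035);snapw("w12")
p=cv2.imread("pics/w12.png"); cv2.imwrite("pics/c13.png",cv2.resize(p[140:340,200:440],None,fx=3,fy=3,interpolation=cv2.INTER_CUBIC))
```

```text
t25.32 pos [0.5241 0.4041 0.1338] yaw -59.48 q7 -2.00 tilt [ 0.001  0.001 -1.   ] F [-0.3  0.5 -0. ] w 0.999
 shift now-frame [2.469 0.026 0.041]  after-turn frame [2.469 0.026 0.041]  turn rotvec(units of 360) [-0.     -0.0003  0.0001] dyaw 0.0
```

View pics/c13.png

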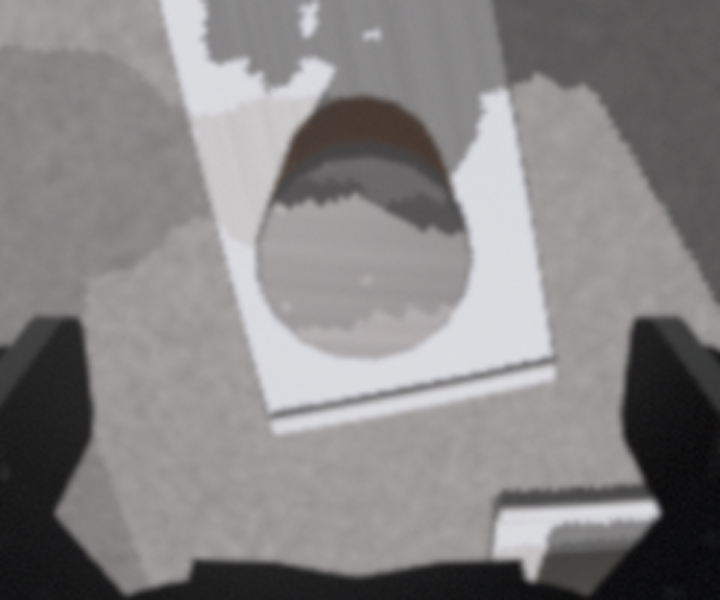

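Run:
```python
from mv import *
f=lambda u,v:(wpx("w12",200+(u+.5)/3-.5,140+(v+.5)/3-.5,.087)*1000).round(1)
for a in((257,255),(472,255),(364,153),(364,358)): print(f(*a))
```

```text
[512.6 422.4  87. ]
[536.2 382.5  87. ]
[543.7 414.1  87. ]
[503.3 390.1  87. ]
```

Request:
step_arm(
  plan=[
    [0.3,0.03,0.03,0,0,0],
    [0.7,0,0,0,0,0],
    [0.7,0,0,0,0,0],
    [0.5,0,0,0,0,0],
    [0.25,0,0,0,0,0],
    [0,0,0,0,0,0],
    [0,0,0,0,0,0],
  ],
)

```text
t: 26.25
eef_pos: [0.5236, 0.4024, 0.0355]
tool_rot: [0.186, 0.683, 0.186, -0.682]
contact_force: [-0.1, 0.6, 0.9]
gripper_width: 1.0
```

Request:
step_arm(
  plan=[
    [0,0,0,0,0,0],
    [0,0,0,0,0,0],
    [0,0,0,0,0,0],
    [0,0,0,0,0,0],
    [0,0,0,0,0,0],
    [0,0,0,0,0,0],
  ],
  fingers=1,
  force=45,
)

```text
t: 27.0
eef_pos: [0.5234, 0.4022, 0.0353]
tool_rot: [0.186, 0.683, 0.186, -0.682]
contact_force: [-0.2, -0.0, 5.7]
gripper_width: 0.554
```

Run:
```python
from mv import *
go();snapw("w13")
```

```text
t27.00 pos [0.5234 0.4022 0.0353] yaw -59.48 q7 -2.04 tilt [ 0.001  0.001 -1.   ] F [-0.2 -0.   5.7] w 0.554
 shift now-frame [0. 0. 0.]  after-turn frame [0. 0. 0.]  turn rotvec(units of 360) [-0.     -0.0002  0.    ] dyaw 0.0
```

View pics/w13.png

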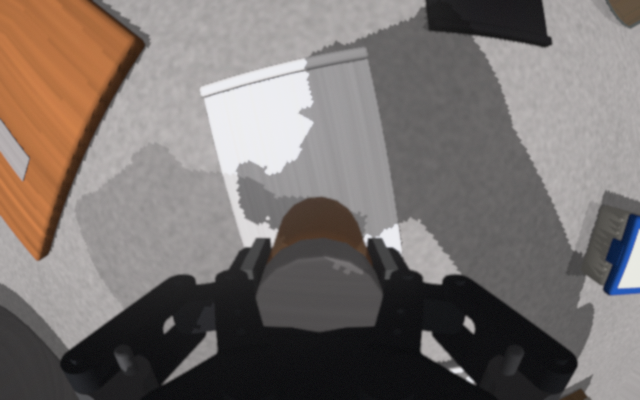

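Request:
step_arm(
  plan=[
    [-0.3,0,0,0,0,0],
    [-0.6,0,0,0,0,0],
    [-0.9,0,0,0,0,0],
    [-0.9,0,0,0,0,0],
    [-0.9,0,0,0,0,0],
    [-0.9,0,0,0,0,0],
    [-0.5,0,0,0,0,0],
    [0,0,0,0,0,0],
  ],
)

```text
t: 28.05
eef_pos: [0.5235, 0.4022, 0.2357]
tool_rot: [0.186, 0.683, 0.186, -0.681]
contact_force: [0.5, -0.2, -2.7]
gripper_width: 0.554
```

Run:
```python
from mv import *
go(.50,0.0)
```

```text
t28.05 pos [0.5235 0.4022 0.2357] yaw -59.49 q7 -1.95 tilt [ 0.002  0.001 -1.   ] F [ 0.5 -0.2 -2.7] w 0.554
 shift now-frame [0.    8.363 5.611]  after-turn frame [0.    8.363 5.611]  turn rotvec(units of 360) [-0.     -0.0004  0.    ] dyaw 0.0
```

Request:
step_arm(
  plan=[
    [0,0.45,0.3,0,0,0],
    [0,0.8,0.54,0,0,0],
    [0,0.9,0.6,0,0,0],
    [0,0.9,0.6,0,0,0],
    [0,0.9,0.6,0,0,0],
    [0,0.9,0.6,0,0,0],
    [0,0.9,0.6,0,0,0],
    [0,0.9,0.6,0,0,0],
  ],
)

```text
t: 29.05
eef_pos: [0.5034, 0.0792, 0.2328]
tool_rot: [-0.186, -0.681, -0.185, 0.683]
contact_force: [0.4, 0.2, -1.8]
gripper_width: 0.548
```

Request:
step_arm(
  plan=[
    [0,0.9,0.6,0,0,0],
    [0,0.8,0.6,0,0,0],
  ],
)

```text
t: 29.3
eef_pos: [0.4964, -0.0037, 0.2328]
tool_rot: [-0.185, -0.681, -0.185, 0.684]
contact_force: [-0.0, 0.3, -2.4]
gripper_width: 0.55
```

Run:
```python
from mv import *
go(.4125,-.236)
```

```text
t29.30 pos [ 0.4964 -0.0037  0.2328] yaw -59.60 q7 -1.23 tilt [-0.003 -0.001 -1.   ] F [-0.   0.3 -2.4] w 0.550
 shift now-frame [0.    3.949 4.748]  after-turn frame [0.    3.949 4.748]  turn rotvec(units of 360) [0.     0.0005 0.0001] dyaw 0.0
```

Request:
step_arm(
  plan=[
    [0,0.66,0.79,0,0,0],
    [0,0.66,0.79,0,0,0],
    [0,0.66,0.79,0,0,0],
    [0,0.66,0.79,0,0,0],
    [0,0.66,0.79,0,0,0],
    [0,0.6,0.7,0,0,0],
    [0,0,0,0,0,0],
    [0,0,0,0,0,0],
  ],
)

```text
t: 30.3
eef_pos: [0.4161, -0.229, 0.2334]
tool_rot: [-0.185, -0.682, -0.186, 0.683]
contact_force: [-0.3, 1.6, -2.1]
gripper_width: 0.552
```

Run:
```python
from mv import *
go(.4125,-.236);snapw("w14"); print(wproj("w14",[.4125,-.236,.005]))
```

```text
t30.30 pos [ 0.4161 -0.229   0.2334] yaw -59.53 q7 -0.69 tilt [-0.002  0.001 -1.   ] F [-0.3  1.6 -2.1] w 0.552
 shift now-frame [0.    0.105 0.167]  after-turn frame [0.    0.105 0.167]  turn rotvec(units of 360) [0.     0.0002 0.0003] dyaw 0.0
[322.54925119 179.99299596]
```

View pics/w14.png

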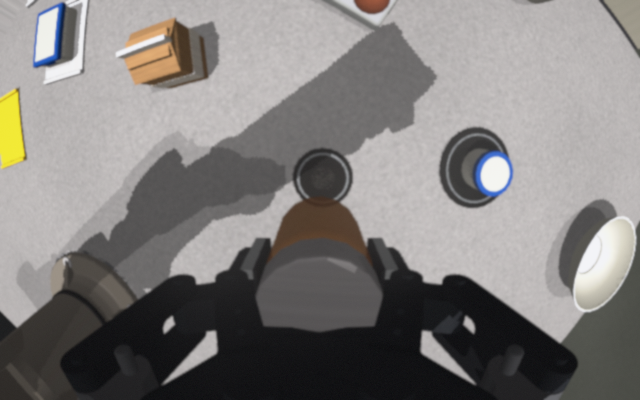

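Run:
```python
from mv import *
p=cv2.imread("pics/w14.png"); cv2.imwrite("pics/c14.png",cv2.resize(p[140:215,280:365],None,fx=8,fy=8,interpolation=cv2.INTER_CUBIC))
```

```text
(no output)
```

View pics/c14.png

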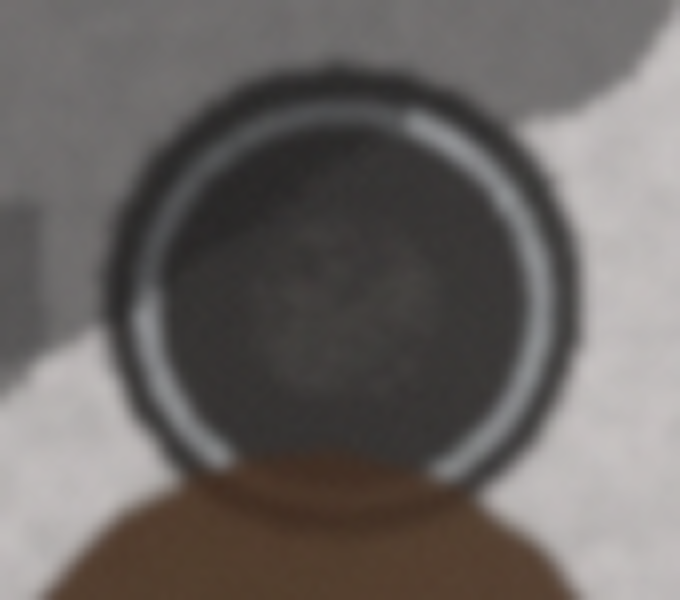

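Run:
```python
from mv import *
f=lambda u,v:(wpx("w14",280+(u+.5)/8-.5,140+(v+.5)/8-.5,.005)*1000).round(1)
for a in((342,296),(105,296),(580,296),(342,62),(342,530)): print(f(*a))
p=f(342,296)/1000
go(p[0],p[1],.0355)
```

```text
[ 416.  -233.6    5. ]
[ 397.7 -202.5    5. ]
[ 434.5 -264.8    5. ]
[ 446.7 -215.4    5. ]
[ 384.3 -252.4    5. ]
t30.35 pos [ 0.4167 -0.2285  0.2337] yaw -59.45 q7 -0.69 tilt [-0.001  0.001 -1.   ] F [ 0.1  0.2 -1.7] w 0.551
 shift now-frame [4.954 0.1   0.079]  after-turn frame [4.954 0.1   0.079]  turn rotvec(units of 360) [0.     0.0001 0.0003] dyaw 0.0
```

Request:
step_arm(
  plan=[
    [0.3,0.11,0.1,0,0,0],
    [0.7,0,0,0,0,0],
    [0.9,0,0,0,0,0],
    [0.9,0,0,0,0,0],
    [0.7,0,0,0,0,0],
    [0.4,0,0,0,0,0],
    [0,0,0,0,0,0],
    [0,0,0,0,0,0],
  ],
)

```text
t: 31.35
eef_pos: [0.4169, -0.2354, 0.0793]
tool_rot: [0.187, 0.683, 0.186, -0.682]
contact_force: [-0.4, 0.1, -2.3]
gripper_width: 0.55
```

Run:
```python
from mv import *
go(.4153,-.2343,.0355);snapw("w15"); print(wproj("w15",[.4153,-.2343,.005]))
```

```text
t31.35 pos [ 0.4169 -0.2354  0.0793] yaw -59.47 q7 -0.72 tilt [ 0.001 -0.001 -1.   ] F [-0.4  0.1 -2.3] w 0.550
 shift now-frame [ 1.094 -0.044  0.02 ]  after-turn frame [ 1.094 -0.044  0.02 ]  turn rotvec(units of 360) [ 0.     -0.0001 -0.0002] dyaw 0.0
[316.14958211 212.63358148]
```

View pics/w15.png

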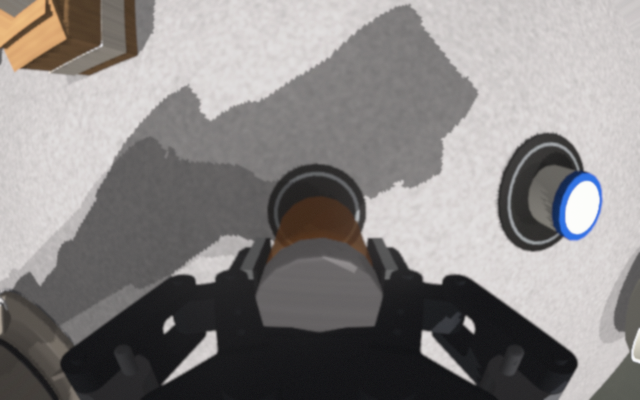

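Run:
```python
from mv import *
for a in((268,212),(366,212),(317,164)): print((wpx("w15",*a,.005)*1000).round(1))
```

```text
[ 397.6 -203.6    5. ]
[ 434.3 -265.6    5. ]
[ 446.4 -216.7    5. ]
```

Request:
step_arm(
  plan=[
    [0.2,-0.03,0.03,0,0,0],
    [0.4,0,0,0,0,0],
    [0.3,0,0,0,0,0],
    [0.1,0,0,0,0,0],
    [0,0,0,0,0,0],
    [0,0,0,0,0,0],
  ],
)

```text
t: 32.15
eef_pos: [0.4148, -0.2349, 0.0387]
tool_rot: [0.186, 0.682, 0.186, -0.682]
contact_force: [-0.6, -0.3, -1.5]
gripper_width: 0.55
```

Run:
```python
from mv import *
go(.4153,-.235,.0353)
```

```text
t32.15 pos [ 0.4148 -0.2349  0.0387] yaw -59.48 q7 -0.73 tilt [ 0. -0. -1.] F [-0.6 -0.3 -1.5] w 0.550
 shift now-frame [ 0.086  0.009 -0.009]  after-turn frame [ 0.086  0.009 -0.009]  turn rotvec(units of 360) [ 0.     -0.     -0.0001] dyaw 0.0
```

Request:
step_arm(
  plan=[
    [0.05,0.01,-0.01,0,0,0],
    [0.04,0,0,0,0,0],
    [0,0,0,0,0,0],
  ],
)

```text
t: 32.52
eef_pos: [0.4153, -0.235, 0.0352]
tool_rot: [0.186, 0.682, 0.186, -0.682]
contact_force: [0.2, 0.3, 1.0]
gripper_width: 0.552
```

Request:
step_arm(
  plan=[
    [0.02,0,0,0,0,0],
    [0,0,0,0,0,0],
  ],
)

```text
t: 32.78
eef_pos: [0.4153, -0.235, 0.0351]
tool_rot: [0.186, 0.682, 0.186, -0.682]
contact_force: [-3.1, 1.7, 13.1]
gripper_width: 0.55
```

Request:
step_arm(
  plan=[
    [0,0,0,0,0,0],
    [0,0,0,0,0,0],
    [0,0,0,0,0,0],
    [0,0,0,0,0,0],
  ],
  fingers=-1,
)

```text
t: 33.28
eef_pos: [0.415, -0.2349, 0.034]
tool_rot: [-0.186, -0.682, -0.186, 0.682]
contact_force: [-0.6, 0.7, -0.5]
gripper_width: 0.998
```

Request:
step_arm(
  plan=[
    [-0.3,0,0,0,0,0],
    [-0.6,0,0,0,0,0],
    [-0.9,0,0,0,0,0],
    [-0.9,0,0,0,0,0],
    [-0.9,0,0,0,0,0],
    [-0.9,0,0,0,0,0],
    [-0.4,0,0,0,0,0],
    [0,0,0,0,0,0],
  ],
)

```text
t: 34.28
eef_pos: [0.4155, -0.2351, 0.231]
tool_rot: [0.187, 0.683, 0.186, -0.682]
contact_force: [-0.2, 0.1, -0.8]
gripper_width: 1.0
```

Run:
```python
from mv import *
go(.65,.13,None,22.3);snapw("w16")
```

```text
t34.27 pos [ 0.4155 -0.2351  0.231 ] yaw -59.48 q7 -0.68 tilt [ 0.002 -0.001 -1.   ] F [-0.2  0.1 -0.8] w 1.000
 shift now-frame [ 0.    -4.884 -9.686]  after-turn frame [ 0.     8.888 -6.219]  turn rotvec(units of 360) [-0.2272  0.     -0.0004] dyaw 81.78
```

View pics/w16.png

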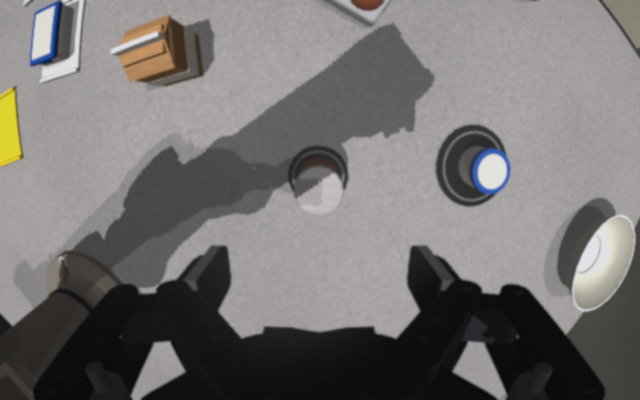

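Request:
step_arm(
  plan=[
    [0,0,0,-0.0284,0,0],
    [0,0,0,-0.0284,0,0],
    [0,0,0,-0.0284,0,0],
    [0,0,0,-0.0284,0,0],
    [0,0,0,-0.0284,0,0],
    [0,0,0,-0.0284,0,0],
    [0,0,0,-0.0284,0,0],
    [0,0,0,-0.0284,0,0],
  ],
)

```text
t: 35.33
eef_pos: [0.414, -0.2344, 0.2282]
tool_rot: [0.587, 0.392, 0.59, -0.392]
contact_force: [-0.1, 0.1, -0.2]
gripper_width: 1.001
```

Request:
step_arm(
  plan=[
    [0,0.6,-0.4,0,0,0],
    [0,0.9,-0.62,0,0,0],
    [0,0.9,-0.62,0,0,0],
    [0,0.9,-0.62,0,0,0],
    [0,0.9,-0.62,0,0,0],
    [0,0.9,-0.62,0,0,0],
    [0,0.9,-0.62,0,0,0],
    [0,0.9,-0.62,0,0,0],
  ],
)

```text
t: 36.33
eef_pos: [0.5981, 0.0463, 0.2278]
tool_rot: [0.586, 0.393, 0.588, -0.395]
contact_force: [0.3, 0.3, -0.4]
gripper_width: 1.0
```

Request:
step_arm(
  plan=[
    [0,0.9,-0.62,0,0,0],
    [0,0.9,-0.7,0,0,0],
    [0,0.2,-0.2,0,0,0],
    [0,0,0,0,0,0],
    [0,0,0,0,0,0],
  ],
)

```text
t: 36.95
eef_pos: [0.6488, 0.1298, 0.2292]
tool_rot: [0.587, 0.394, 0.587, -0.395]
contact_force: [0.2, 0.1, -0.0]
gripper_width: 1.0
```

Run:
```python
from mv import *
go(.654,.1345,None,22.3);snapw("w17")
p=cv2.imread("pics/w17.png"); cv2.imwrite("pics/c17.png",cv2.resize(p[110:270,240:410],None,fx=3.5,fy=3.5,interpolation=cv2.INTER_CUBIC))
```

```text
t36.95 pos [0.6488 0.1298 0.2292] yaw 22.21 q7 -0.08 tilt [-0.002 -0.002 -1.   ] F [ 0.2  0.1 -0. ] w 1.000
 shift now-frame [ 0.     0.165 -0.058]  after-turn frame [ 0.     0.165 -0.058]  turn rotvec(units of 360) [-0.0003  0.0001  0.0003] dyaw 0.09
```

View pics/c17.png

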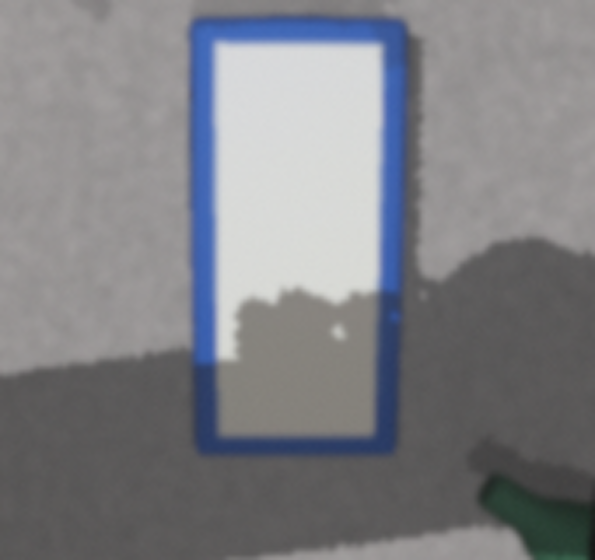

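Run:
```python
from mv import *
rep("w17","long",[(190,18),(406,19),(396,455),(196,454)],.046,240,110,3.5)
```

```text
long [[598.3, 186.2], [657.7, 210.5], [710.2, 82.8], [650.1, 58.7]]
 centre [654.1 134.5] L 137.6 138.0 W 64.2 64.8 ang 112.2 [np.float64(112.3), np.float64(112.1), np.float64(22.2), np.float64(21.9)]
```

Request:
step_arm(
  plan=[
    [0.4,0.16,-0.06,0,0,0],
    [0.8,0,0,0,0,0],
    [1.0,0,0,0,0,0],
    [1.0,0,0,0,0,0],
    [0.9,0,0,0,0,0],
    [0.6,0,0,0,0,0],
    [0.3,0,0,0,0,0],
    [0,0,0,0,0,0],
  ],
)

```text
t: 38.0
eef_pos: [0.6538, 0.1363, 0.0292]
tool_rot: [0.587, 0.393, 0.588, -0.394]
contact_force: [1.3, 0.7, 0.3]
gripper_width: 0.999
```

Run:
```python
from mv import *
go(.6541,.1345,.008,22.2)
```

```text
t38.00 pos [0.6538 0.1363 0.0292] yaw 22.30 q7 -0.17 tilt [-0.001 -0.    -1.   ] F [1.3 0.7 0.3] w 0.999
 shift now-frame [ 0.53  -0.01   0.044]  after-turn frame [ 0.53  -0.01   0.044]  turn rotvec(units of 360) [ 0.0003 -0.      0.0002] dyaw -0.1
```

Request:
step_arm(
  plan=[
    [0.2,0,0.04,0,0,0],
    [0.2,0,0,0,0,0],
    [0.1,0,0,0,0,0],
    [0,0,0,0,0,0],
  ],
)

```text
t: 38.5
eef_pos: [0.6547, 0.135, 0.0098]
tool_rot: [0.587, 0.394, 0.587, -0.394]
contact_force: [0.5, -0.2, 0.1]
gripper_width: 0.997
```

Request:
step_arm(
  plan=[
    [0,0,0,0,0,0],
    [0,0,0,0,0,0],
    [0,0,0,0,0,0],
    [0,0,0,0,0,0],
    [0,0,0,0,0,0],
  ],
  fingers=1,
  force=60,
)

```text
t: 39.12
eef_pos: [0.6552, 0.1352, 0.0107]
tool_rot: [0.587, 0.394, 0.587, -0.394]
contact_force: [-0.9, 0.8, 5.9]
gripper_width: 0.763
```

Run:
```python
from mv import *
go(.6541,.1345,.008,22.2);snapw("w18")
```

```text
t39.12 pos [0.6552 0.1352 0.0107] yaw 22.31 q7 -0.17 tilt [ 0.  0. -1.] F [-0.9  0.8  5.9] w 0.763
 shift now-frame [ 0.066 -0.032  0.006]  after-turn frame [ 0.066 -0.032  0.006]  turn rotvec(units of 360) [ 0.0003  0.     -0.0001] dyaw -0.11
```

View pics/w18.png

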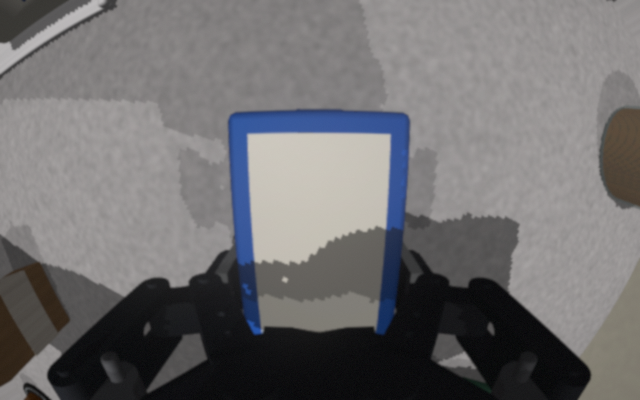

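Request:
step_arm(
  plan=[
    [-0.2,0,0,0,0,0],
    [-0.4,0,0,0,0,0],
    [-0.7,0,0,0,0,0],
    [-0.8,0,0,0,0,0],
    [-0.8,0,0,0,0,0],
    [-0.8,0,0,0,0,0],
    [-0.6,0,0,0,0,0],
    [0,0,0,0,0,0],
  ],
)

```text
t: 40.17
eef_pos: [0.6562, 0.1356, 0.1849]
tool_rot: [0.588, 0.395, 0.586, -0.393]
contact_force: [0.4, -0.3, -3.8]
gripper_width: 0.768
```

Request:
step_arm(
  plan=[
    [0,0,0,0.0165,0,0],
    [0,0,0,0.026,0,0],
    [0,0,0,0.026,0,0],
    [0,0,0,0.026,0,0],
    [0,0,0,0.026,0,0],
    [0,0,0,0.026,0,0],
    [0,0,0,0.026,0,0],
    [0,0,0,0.02,0,0],
  ],
)

```text
t: 41.18
eef_pos: [0.6539, 0.1349, 0.1804]
tool_rot: [-0.258, -0.657, -0.258, 0.659]
contact_force: [0.6, 0.2, -3.6]
gripper_width: 0.765
```

Run:
```python
from mv import *
go(.5306,.4085,None,-47)
p=cv2.imread("pics/w16.png"); cv2.imwrite("pics/c16.png",cv2.resize(p[135:225,275:365],None,fx=6,fy=6,interpolation=cv2.INTER_CUBIC))
```

```text
t41.17 pos [0.6539 0.1349 0.1804] yaw -47.23 q7 -1.19 tilt [-0.003 -0.001 -1.   ] F [ 0.6  0.2 -3.6] w 0.765
 shift now-frame [ 0.    -7.114 -2.382]  after-turn frame [ 0.    -7.104 -2.411]  turn rotvec(units of 360) [-0.0006  0.0004  0.0002] dyaw 0.23
```

View pics/c16.png

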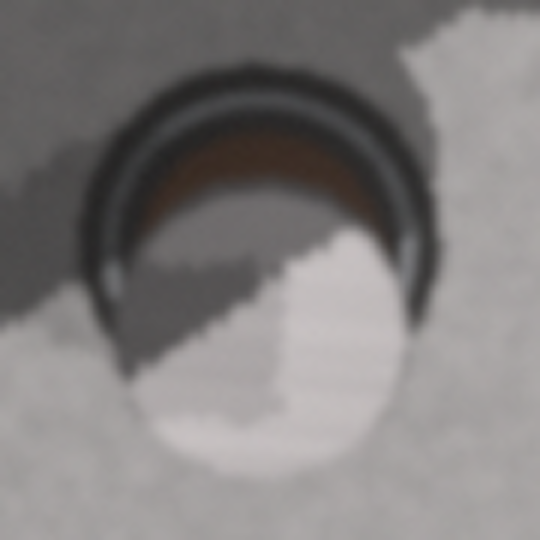

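Request:
step_arm(
  plan=[
    [0,-0.4,-0.13,0,0,0],
    [0,-0.8,-0.27,0,0,0],
    [0,-0.9,-0.3,0,0,0],
    [0,-0.9,-0.3,0,0,0],
    [0,-0.9,-0.3,0,0,0],
    [0,-0.9,-0.3,0,0,0],
    [0,-0.9,-0.3,0,0,0],
    [0,-0.9,-0.3,0,0,0],
  ],
)

```text
t: 42.18
eef_pos: [0.537, 0.3902, 0.1813]
tool_rot: [-0.261, -0.657, -0.261, 0.658]
contact_force: [0.6, 0.2, -4.2]
gripper_width: 0.764
```

Request:
step_arm(
  plan=[
    [0,-0.5,-0.18,0,0,0],
    [0,0,0,0,0,0],
    [0,0,0,0,0,0],
  ],
)

```text
t: 42.55
eef_pos: [0.5317, 0.406, 0.1817]
tool_rot: [-0.259, -0.658, -0.258, 0.658]
contact_force: [0.3, -0.4, -4.2]
gripper_width: 0.761
```

Run:
```python
from mv import *
go(.5306,.4085,.016,-47);snapw("w19")
p=cv2.imread("pics/w19.png"); cv2.imwrite("pics/c19.png",cv2.resize(p[70:310,200:440],None,fx=2.5,fy=2.5,interpolation=cv2.INTER_CUBIC))
```

```text
t42.55 pos [0.5317 0.406  0.1817] yaw -47.04 q7 -1.66 tilt [ 0.    -0.002 -1.   ] F [ 0.3 -0.4 -4.2] w 0.761
 shift now-frame [ 4.143 -0.064 -0.023]  after-turn frame [ 4.143 -0.064 -0.023]  turn rotvec(units of 360) [-0.0001  0.0001 -0.0002] dyaw 0.04
```

View pics/c19.png

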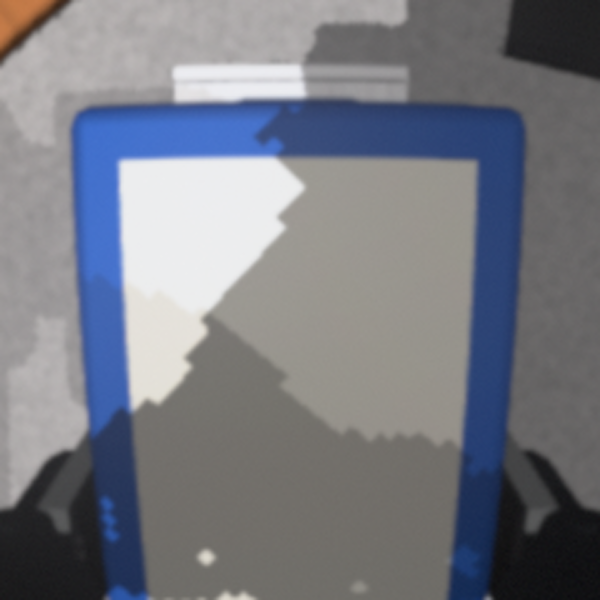

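Run:
```python
from mv import *
P=[wpx("w19",200+(u+.5)/2.5-.5,70+(v+.5)/2.5-.5,.01)[:2]*1000 for u,v in((172,67),(409,67))]
d=P[1]-P[0]; print(P,np.linalg.norm(d),np.degrees(np.arctan2(d[1],d[0])))
a=np.radians(43); print((P[0]+P[1])/2-91*np.array([np.cos(a),np.sin(a)]))
```

```text
[array([563.80072708, 504.50549482]), array([628.61300165, 434.75557974])] 95.21387287890012 -47.10147509914345
[529.65367752 407.56868651]
```

Request:
step_arm(
  plan=[
    [0.3,-0.06,-0.01,0,0,0],
    [0.6,0,0,0,0,0],
    [0.8,0,0,0,0,0],
    [0.8,0,0,0,0,0],
    [0.7,0,0,0,0,0],
    [0.4,0,0,0,0,0],
    [0.2,0,0,0,0,0],
    [0,0,0,0,0,0],
  ],
)

```text
t: 43.6
eef_pos: [0.5296, 0.4097, 0.0301]
tool_rot: [0.259, 0.658, 0.259, -0.658]
contact_force: [0.1, 0.5, -3.4]
gripper_width: 0.764
```

Run:
```python
from mv import *
go(.5302,.4081,.0155,-47)
```

```text
t43.60 pos [0.5296 0.4097 0.0301] yaw -47.00 q7 -1.70 tilt [ 0.  0. -1.] F [ 0.1  0.5 -3.4] w 0.764
 shift now-frame [0.364 0.039 0.017]  after-turn frame [0.364 0.039 0.017]  turn rotvec(units of 360) [ 0. -0. -0.] dyaw -0.0
```

Request:
step_arm(
  plan=[
    [0.15,0.03,0.01,0,0,0],
    [0.12,0,0,0,0,0],
    [0.05,0,0,0,0,0],
    [0,0,0,0,0,0],
  ],
)

```text
t: 44.1
eef_pos: [0.5299, 0.4086, 0.0172]
tool_rot: [-0.259, -0.658, -0.259, 0.658]
contact_force: [0.1, 1.0, -2.8]
gripper_width: 0.76
```

Request:
step_arm(
  plan=[
    [0.03,0,0,0,0,0],
    [0.02,0,0,0,0,0],
    [0,0,0,0,0,0],
  ],
)

```text
t: 44.48
eef_pos: [0.5301, 0.4087, 0.0157]
tool_rot: [0.259, 0.658, 0.259, -0.658]
contact_force: [-1.3, -1.4, 0.2]
gripper_width: 0.763
```

Request:
step_arm(
  plan=[
    [0.02,0,0,0,0,0],
    [0,0,0,0,0,0],
  ],
)

```text
t: 44.72
eef_pos: [0.5301, 0.4087, 0.0157]
tool_rot: [0.259, 0.658, 0.259, -0.658]
contact_force: [-3.1, -2.5, 7.0]
gripper_width: 0.765
```

Request:
step_arm(
  plan=[
    [0,0,0,0,0,0],
    [0,0,0,0,0,0],
    [0,0,0,0,0,0],
    [0,0,0,0,0,0],
  ],
  fingers=-1,
)

```text
t: 45.22
eef_pos: [0.5301, 0.4086, 0.0144]
tool_rot: [0.259, 0.658, 0.259, -0.658]
contact_force: [-0.3, -0.1, 0.8]
gripper_width: 1.002
```

Request:
step_arm(
  plan=[
    [-0.3,0,0,0,0,0],
    [-0.6,0,0,0,0,0],
    [-0.9,0,0,0,0,0],
    [-0.9,0,0,0,0,0],
    [-0.9,0,0,0,0,0],
    [-0.9,0,0,0,0,0],
    [-0.6,0,0,0,0,0],
    [0,0,0,0,0,0],
  ],
)

```text
t: 46.22
eef_pos: [0.531, 0.4096, 0.2218]
tool_rot: [0.259, 0.66, 0.26, -0.656]
contact_force: [0.8, -0.1, -1.4]
gripper_width: 1.0
```

Run:
```python
from mv import *
go();snapw("w20")
p=cv2.imread("pics/w20.png"); cv2.imwrite("pics/c20.png",cv2.resize(p[70:270,230:410],None,fx=3,fy=3,interpolation=cv2.INTER_CUBIC))
q,_=bot.read_camera("top"); cv2.imwrite("pics/top1.png",q[:,:,::-1])
```

```text
t46.23 pos [0.531  0.4096 0.2218] yaw -46.99 q7 -1.66 tilt [ 0.004  0.004 -1.   ] F [ 0.8 -0.1 -1.4] w 1.000
 shift now-frame [0. 0. 0.]  after-turn frame [0. 0. 0.]  turn rotvec(units of 360) [ 0.     -0.0009 -0.    ] dyaw 0.0
```

View pics/c20.png

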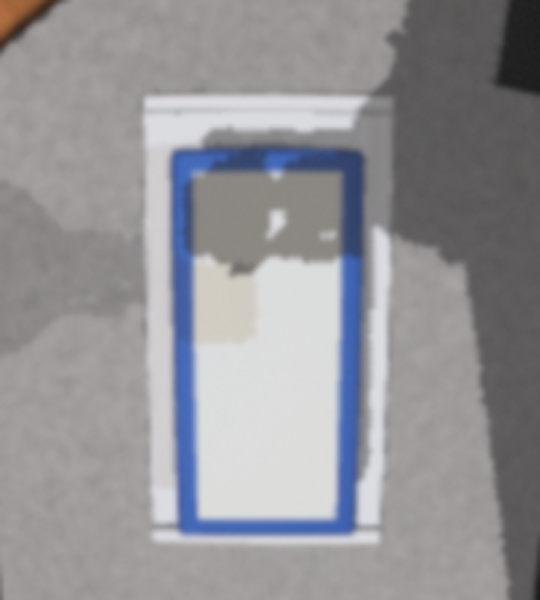

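View pics/top1.png

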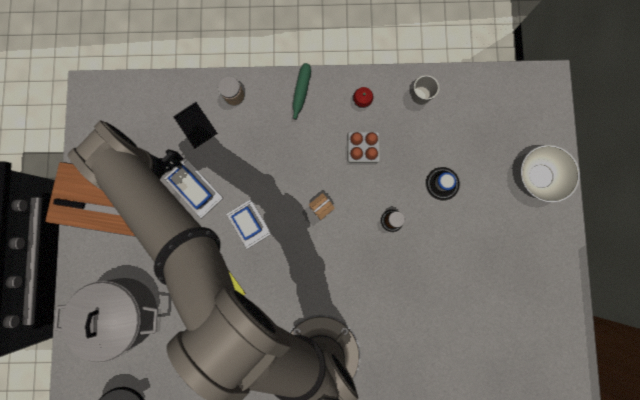

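Run:
```python
from mv import *
rep("w20","tray",[(144,97),(394,97),(379,543),(152,543)],.010,230,70,3)
rep("w20","box",[(171,151),(364,151),(354,533),(180,533)],.051,230,70,3)
p=cv2.imread("pics/top1.png"); cv2.imwrite("pics/c21.png",cv2.resize(p[160:240,370:470],None,fx=7,fy=7,interpolation=cv2.INTER_CUBIC))
```

```text
tray [[564.1, 503.9], [628.6, 435.0], [496.2, 313.0], [431.6, 382.1]]
 centre [530.2 408.5] L 180.0 180.0 W 94.4 94.6 ang 42.6 [np.float64(42.6), np.float64(42.6), np.float64(-46.9), np.float64(-46.9)]
box [[558.4, 478.9], [602.4, 431.7], [502.3, 339.0], [458.8, 385.5]]
 centre [530.5 408.8] L 136.5 136.5 W 64.5 63.7 ang 43.0 [np.float64(42.8), np.float64(43.2), np.float64(-46.9), np.float64(-46.9)]
```

View pics/c21.png

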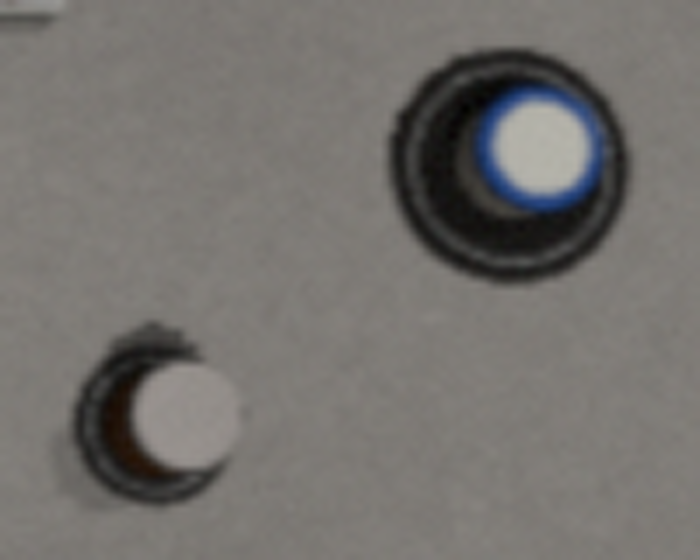

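Run:
```python
from h import *
f=lambda u,v,z:(px2plane("top",370+(u+.5)/7-.5,160+(v+.5)/7-.5,z)*1000).round(1)
print("small",f(155,424,.005),f(75,424,.005),f(155,503,.005),"jar",f(187,416,.087)); print("big",f(510,167,.005),"tub",f(541,149,.051))
```

```text
small [ 413.8 -234.1    5. ] [ 414.4 -197.5    5. ] [ 377.7 -232.8    5. ] jar [ 413.3 -233.8   87. ]
big [ 529.9 -402.3    5. ] tub [ 531.6 -402.6   51. ]
```

Run:
```python
from mv import *
go()
a=cv2.imread("pics/top0.png").astype(int);b=cv2.imread("pics/top1.png").astype(int)
for n,(u0,v0,u1,v1) in dict(eggs=(345,128,383,166),carton=(310,192,334,220)).items(): print(n,abs(a-b)[v0:v1,u0:u1].mean().round(2))
print(bot.hand_in())
```

```text
t46.33 pos [0.5298 0.4083 0.2184] yaw -46.98 q7 -1.66 tilt [-0. -0. -1.] F [-0.4  0.5 -0.5] w 0.997
 shift now-frame [0. 0. 0.]  after-turn frame [0. 0. 0.]  turn rotvec(units of 360) [-0.  0. -0.] dyaw 0.0
eggs 5.98
carton 6.21
the job is handed in; nothing more can be done
None
```

The job is handed in, at 46.3 s on the robot's clock. All four pieces are set down and released, and the gripper is open and clear of everything. I moved them in this order: tub to the big mat, short box to the short tray, jar to the small mat, then long box to the long tray.

My last position checks:

| Piece | Off centre | Along its tray | Camera |
|---|---|---|---|
| Tub | about 2 mm | – | wrist and top |
| Short box | about 1.6 mm | parallel within 0.1° | wrist |
| Jar | within 1 mm | – | top |
| Long box | under 1 mm | parallel within 0.4° | wrist |

- **Disagreement:** before the jar was placed, the cameras and views differed by up to about 8 mm on where the small mat was. I settled it with two closer wrist views, and the final top picture agreed.
- **Eggs and carton:** in the final top picture they appear where they started. A rough before-and-after picture comparison showed small brightness differences, which I put down to noise and changed shadows but did not check further.
- **Forces:** the highest reading I saw was about 13 N, while setting the jar down.

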